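# Half-light check of a grain laboratory photometer

## Robot

A 6-joint arm with a two-finger parallel gripper is mounted at the origin on the work surface. World frame = base frame: x ahead of the robot, y to its left, z up, the work surface at z = 0. Lengths are in m, angles in rad, forces in N, time in s.
With the tool pointing down it reaches from about 0.25 to 0.725 m from the base axis. Payload 4 kg.
Tool frame: the origin (TCP) lies on the centre line of the jaws, within the pads' length; the fingertips stand 11 mm ahead of it and the grasp point (between the pads) lies 8 mm behind it; z points along the fingers, x is the direction in which the jaws open and shut, and the axes are right-handed (so a half turn about z gives the same grasp; the last joint's range is limited). The gripper opens to 85 mm and grips with 20 to 120 N. Pads are 22 mm wide; open, the fingers measure 114 mm over their backs; the gripper's body (76 mm by 85 mm) begins 54 mm behind the grasp point. The pads swing forward as they close: fully open they stand 13 mm farther back than shut.
Start: joints at [1.121, 0.241, 0.005, 1.335, 0, 1.571], TCP at [0.217, 0.45, 0.242] pointing down, gripper open.
Joint ranges: [-2.72, 2.72], [-1.05, 1.87], [-1.09, 1.28], [-1.99, 2.15], [-1.42, 1.44], [-3.14, 3.14]. Speed limits (rad/s): [2.79, 2.79, 3.14, 3.14, 3.14, 3.14].

## Interface

Orientations are given as a unit quaternion [x, y, z, w].
In Python, from workcell import bot, viewer, order gives the robot as it stands. The module is installed in compiled form; this text tells all that it offers.
- The arm moves only by the tool send_rows, never from a script. Its argument "increments" is a list that holds one entry, the list of rows, each a list of 4 numbers: the shift along the tool's x, y, z in m, then the turn about the tool's z in degrees. A call has exactly 8 rows; each row shifts and turns the pose as measured when the row begins, along the tool's axes as they then stand; what a row does not reach is not made up. A row lasts 1/10 s, in which the tool goes at most 50 mm and 8.59 degrees, less where a joint would pass 70% of its speed; a pose out of reach is approached as far as the arm can. A call is refused whole if a number of a shift passes 0.05 or a number of a turn 8.59, either way. A call with a gripper value outside its range is refused whole. "hand" is the closure, from -1 (fully open) to 1 (shut), so that 0 is half open, set as the call begins (left out, the last holds). The fingers move at their own pace and stop on an object; the grip force is fixed at half the most. Time passes only in rows, so rows that do not move let the fingers close, or fill a call up. It gives the time, the measured TCP pose, the force and the opening at its end, in the units of the state.
- bot.get_obs(): the state, without advancing time (a new reading comes with each control period).
- viewer.camera(name): name is "scene" or "side" or "wrist"; returns a dict with "image" (400x640x3 uint8, red, green, blue), "range_z" (400x640 float32, m along the optical axis (not along the pixel's ray), 0 where there is no reading), "camera_matrix" (3x3 intrinsics, pixels), "dist" ([k1, k2, p1, p2, k3] as OpenCV has them; the pictures are not rectified), "eye" and "rotation" of the camera in the world. Camera axes: x right, y down, z forward; pixel columns grow to the right and rows downward; lengths in m; the calibration is good to about 2 mm. A picture is of the moment at which its call begins.
- order.job_done(): hands the job in, once; it reports no verdict.
The state is a dict: "clock": time; "joint_pos": joint angles; "joint_vel": joint speeds; "tau": joint torques, N m; "eef_pos": TCP position; "tool_rot": TCP orientation; "ft_force": force on the tool from outside, world axes, zero at the start; "ft_torque": the same for the moment, N m; "grip_width": finger opening in m.
Only numpy, scipy, OpenCV 4.12 (cv2) and the standard library are available. Lean on these libraries where they do the work, as an engineer would, in place of code of your own. Each camera call takes 0.05 s, during which the arm holds its last target.

## Task

Do the half-light check of the bench photometer: take the two sealed standards from the steel tray and stand the flat-capped one in the round well and the stem-capped one in the square well, all the way down; the sprung light shutter must stay shut until both are in. Then slide the shutter by its steel grip to the half mark in the middle of its slot, without running on towards fully open, and finish while holding it there against its spring: do not let go, the reading is being taken. Leave the beaker, the moisture dish and the sample jar where they stand.

Things in the scene. Friction and masses are not known exactly. Their poses are not given: they have to be found in the camera images.
- photometer: Grey bench photometer, fixed, 300 (x) x 320 (y) x 90 mm to its flat deck; origin under its centre at bench level; -x side is its front (display, keys), +y its left seen from the front. At the back of the deck a dark lamp hood 26 mm high, x from 86 to 148 mm, y within 120 mm. In a recess two well holders whose mouths stand 8 mm above the deck. Shutter slot between wells and hood.
- half_mark (a point): The half mark: middle of the 6 mm wide white band, on the black scale plate between the shutter slot and the wells, level with the deck (91 mm above the bench). Thin white lines 25 mm to either side mark shut and fully open. The shutter's pointer shows on it.
- round_well (a point): Centre of the mouth of the well whose aluminium holder is round outside (46 mm across), the right-hand one seen from the front; the mouth is 98 mm above the bench. A black entry cone, 38 mm wide at the mouth, leads in 4 mm to a vertical bore 30 mm in diameter; the bore's floor is 44 mm below the mouth. Axes as the photometer's.
- square_well (a point): Centre of the mouth of the well whose aluminium holder is square outside (46 x 46 mm), 72 mm to the +y side of the round one. Same height, entry cone, bore (30 mm) and depth (44 mm).
- shutter (a joint): Travel of the light shutter in m: 0 shut (right-hand end of the slot, where its spring holds it), 0.050 fully open, 0.025 at the half mark. It slides along the photometer's +y. Spring: 2.5 N when shut, 8 N at half, 13.5 N fully open; let go, it snaps shut.
- shutter_grip (a point): Centre of the top of the shutter's grip: an upright steel tab 14 mm thick (along y, the sliding direction), 26 mm wide (along x) and 29 mm tall, its top 33 mm above the deck (123 mm above the bench), with a small pointer towards the scale. Moves with the shutter; 82 mm behind the line of the wells.
- tray: Steel tray lying fixed on the bench, 200 (x) x 130 (y) mm, rim 12 mm high, floor 3 mm thick; origin at the centre of its underside. The two standards stand in it.
- flat_vial: Sealed standard with a flat cap: upright glass vial 25 mm in diameter and 60 mm high with a solid white insert, and a black cap 26 mm in diameter and 20 mm high, 80 mm in all; 40 to 85 g. Origin at the centre of its underside, z up. Fully home in a well its top stands 36 mm above the well's mouth.
- stem_vial: Sealed standard with a stem on its cap: the same vial and cap (vial 25 mm, cap 26 mm in diameter, cap from 60 to 80 mm), and on the cap a black stem 12 mm in diameter and 20 mm high, 100 mm in all; 40 to 85 g. Origin at the centre of its underside, z up.
- beaker: Bystander: clear glass beaker, 72 mm across, 105 mm high; origin at the centre of its underside. Leave alone.
- moisture_dish: Bystander: small lidded aluminium dish, 54 mm across, 34 mm high; origin at the centre of its underside. Leave alone.
- sample_jar: Bystander: brown glass jar with white lid, 64 mm across, 85 mm high; origin at the centre of its underside. Leave alone.
Things that resemble listed ones, but are neither listed nor needed, are in the scene too. Leave any purple look-alike of the stem_vial alone.

How it is judged:
On the way, in this order (a step that is already met when the one before it is completed fails the run):
1. both standards stand home in their own wells, the shutter still shut (horizontal distance between flat_vial and round_well below 0.005 m and z of flat_vial in the frame of round_well below -0.04 m and angle between each of flat_vial, stem_vial's own z axis and vertical below 0.2 rad and horizontal distance between stem_vial and square_well below 0.005 m and z of stem_vial in the frame of square_well below -0.04 m and value of joint shutter below 0.006 m), for 0.2 s.
2. the shutter is held at the half mark by the gripper (value of joint shutter between 0.0215 and 0.0285 m and contact force between the fingers and shutter above 2 N), for 0.5 s.
At the end, for the whole second after the job is handed in: The gripper holds the shutter (more than 2 N on its grip) at rest at half travel, 25 mm within 3.5 mm; the flat-capped standard stands in the round well and the stem-capped one in the square well, each within 5 mm of the well's axis, upright within 0.2 rad and within 4 mm of the well's 44 mm depth (all of step 2 and horizontal distance between flat_vial and round_well below 0.005 m and z of flat_vial in the frame of round_well below -0.04 m and angle between each of flat_vial, stem_vial's own z axis and vertical below 0.2 rad and horizontal distance between stem_vial and square_well below 0.005 m and z of stem_vial in the frame of square_well below -0.04 m and velocity of joint shutter between -0.01 and 0.01 m/s); the arm keeps its last pose, push and grip.
It fails at once if the shutter is opened (over 6 mm) while a standard is not home in its well (value of joint shutter above 0.006 m and not (horizontal distance between flat_vial and round_well below 0.005 m and z of flat_vial in the frame of round_well below -0.04 m and angle between each of flat_vial, stem_vial's own z axis and vertical below 0.2 rad and horizontal distance between stem_vial and square_well below 0.005 m and z of stem_vial in the frame of square_well below -0.04 m)).
It fails at once if the shutter runs on towards fully open (over 35 mm) (value of joint shutter above 0.035 m).
It fails at once if a bystander is moved by more than 20 mm (distance of any of beaker, moisture_dish, sample_jar from where it was at the start of the episode above 0.02 m).
It also fails if it takes over 64 s, if anything falls off the work surface, if the arm or the gripper's body presses on something with over 40 N, if the wrist force passes 120 N, or if a joint passes its speed limit or range.

## Working session

There is one attempt and no reset: what is moved stays moved. The work goes in short steps, Python scripts to look and compute and a tool call to move; the robot and the scene stay as the last step left them, time stands still between calls to the robot, and variables do not carry over. Pictures are saved under pics/ and viewed, and the job is handed in when it is done.

Besides the shell and the picture viewer there is one more tool, called after "Call:" as name(argument=value, ...) on one line, values as JSON. send_rows: Moves the arm, as the interface text tells. Its arguments: {"type":"object","properties":{"increments":{"type":"array","items":{"type":"array","items":{"type":"array","items":{"type":"number"}}}},"hand":{"type":"number"}},"required":["increments"]}

```bash
mkdir -p pics; cat > h.py <<'E'
import numpy as np, cv2, pickle
from workcell import bot, viewer, order
def snap(n,tag):
    c=viewer.camera(n); pickle.dump(c,open(f'pics/{tag}.pkl','wb')); cv2.imwrite(f'pics/{tag}.png',c['image'][:,:,::-1]); return c
def load(tag): return pickle.load(open(f'pics/{tag}.pkl','rb'))
def rays(c,px):
    p=cv2.undistortPoints(np.array(px,float).reshape(-1,1,2),np.array(c['camera_matrix']),np.array(c['dist'])).reshape(-1,2)
    d=np.c_[p,np.ones(len(p))]@np.array(c['rotation']).T
    return np.array(c['eye']),d
def onplane(c,px,z):
    e,d=rays(c,px); t=(z-e[2])/d[:,2]; return e+d*t[:,None]
def bydepth(c,px):
    e,d=rays(c,px); return np.array([e+dd*c['range_z'][int(round(p[1])),int(round(p[0]))] for p,dd in zip(px,d)])
E
python3 - <<'E'
from h import *
for n in('scene','side','wrist'):
    c=snap(n,n+'0'); print(n,c['eye'],c['rotation'],c['camera_matrix'],c['dist'])
print(bot.get_obs())
E
```

```text
scene [ 1.28395666 -0.3880051   1.4290003 ] [ 0.83912669  0.47306528 -0.13911706 -0.22961287] [[505.76163718   0.         323.09528945]
 [  0.         505.76163718 197.22275543]
 [  0.           0.           1.        ]] [-0.0454376  0.         0.         0.         0.       ]
side [ 0.47284599 -0.99463068  0.79995304] [ 0.8875577  -0.04710589  0.02792374 -0.45743046] [[420.3804304    0.         315.54437572]
 [  0.         420.3804304  206.58889311]
 [  0.           0.           1.        ]] [-0.11410666  0.          0.          0.          0.        ]
wrist [0.14249882 0.48458346 0.37260554] [0.83561192 0.52454692 0.08565821 0.13880176] [[330.3287527    0.         317.11380973]
 [  0.         330.3287527  202.64244067]
 [  0.           0.           1.        ]] [-0.02614884  0.          0.          0.          0.        ]
{'clock': 0.15, 'joint_pos': array([1.12102484e+00, 2.41225157e-01, 4.04319897e-03, 1.33519705e+00,
       4.40866327e-06, 1.57076519e+00]), 'joint_vel': array([ 0.00207138, -0.00224551,  0.00253556,  0.00103461, -0.00054547,
        0.00099408]), 'tau': array([ 2.22620514e-06, -3.72635615e+01,  2.52639109e+01,  1.23980720e-02,
        3.00802549e-05,  1.30899775e-05]), 'eef_pos': array([0.21718054, 0.44986329, 0.24162846]), 'tool_rot': array([ 8.46974267e-01,  5.31633299e-01, -6.71428555e-04,  4.18814150e-04]), 'ft_force': array([ 0.53913945,  0.02147279, -0.10888126]), 'ft_torque': array([-0.06283209,  0.01674509, -0.00829537]), 'grip_width': 0.08522970898141963}
```

Rotation is a quaternion; adapt.

```bash
sed -i "s/@np.array(c\['rotation'\]).T/@R.from_quat(c['rotation']).as_matrix().T/; 1a from scipy.spatial.transform import Rotation as R" h.py; head -12 h.py
```

```text
import numpy as np, cv2, pickle
from scipy.spatial.transform import Rotation as R
from workcell import bot, viewer, order
def snap(n,tag):
    c=viewer.camera(n); pickle.dump(c,open(f'pics/{tag}.pkl','wb')); cv2.imwrite(f'pics/{tag}.png',c['image'][:,:,::-1]); return c
def load(tag): return pickle.load(open(f'pics/{tag}.pkl','rb'))
def rays(c,px):
    p=cv2.undistortPoints(np.array(px,float).reshape(-1,1,2),np.array(c['camera_matrix']),np.array(c['dist'])).reshape(-1,2)
    d=np.c_[p,np.ones(len(p))]@R.from_quat(c['rotation']).as_matrix().T
    return np.array(c['eye']),d
def onplane(c,px,z):
    e,d=rays(c,px); t=(z-e[2])/d[:,2]; return e+d*t[:,None]
```

View pics/scene0.png

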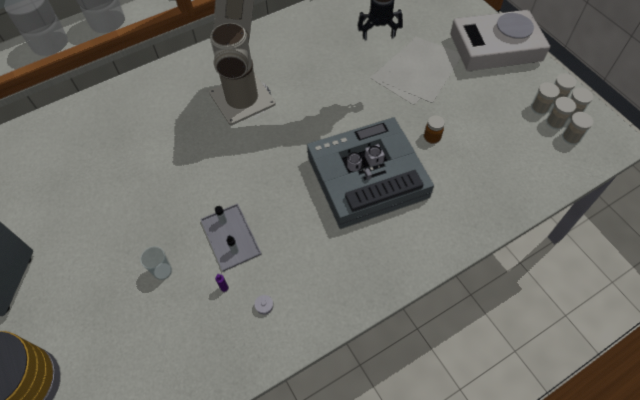

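View pics/side0.png

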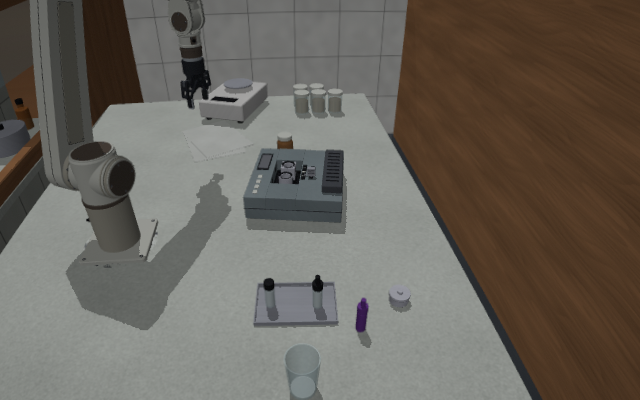

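View pics/wrist0.png

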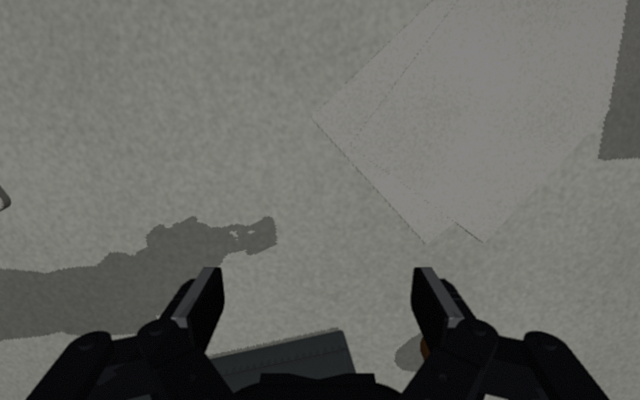

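The scene shows the tray at about (230,238), with black caps at (219,210) and (231,240). The purple look-alike is at (222,283), the dish at (263,305), the beaker at (155,263), the jar at (434,130) and the photometer at about (370,170). I'll enlarge these for detail.

```bash
python3 - <<'E'
from h import *
def crop(tag,x0,y0,x1,y1,s):
    return cv2.resize(cv2.imread(f'pics/{tag}.png')[y0:y1,x0:x1],None,fx=s,fy=s,interpolation=cv2.INTER_CUBIC)
cv2.imwrite('pics/c1.png',crop('scene0',190,190,290,315,4.7))
cv2.imwrite('pics/c2.png',crop('scene0',300,110,450,230,5))
cv2.imwrite('pics/c3.png',crop('side0',240,265,420,345,4.4))
cv2.imwrite('pics/c4.png',crop('side0',240,130,360,225,6))
E
```

```text
(no output)
```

View pics/c1.png

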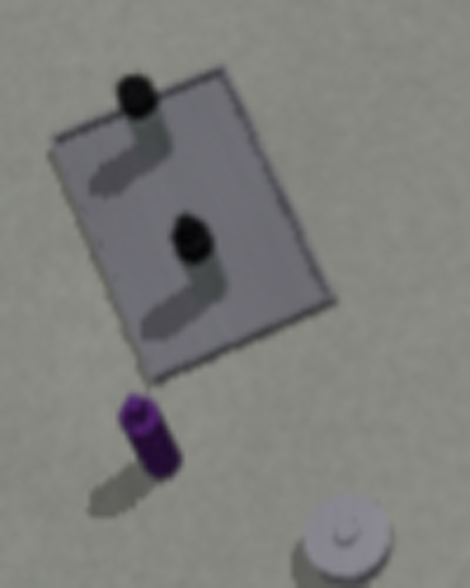

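View pics/c2.png

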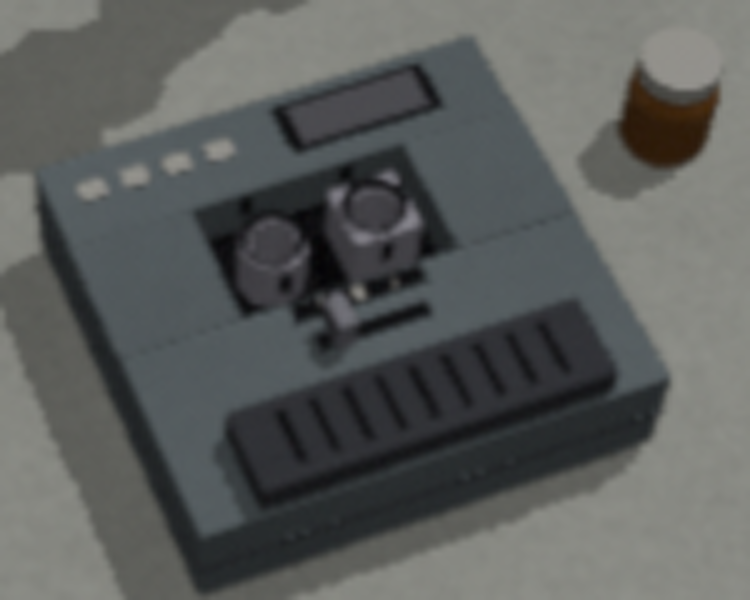

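View pics/c3.png

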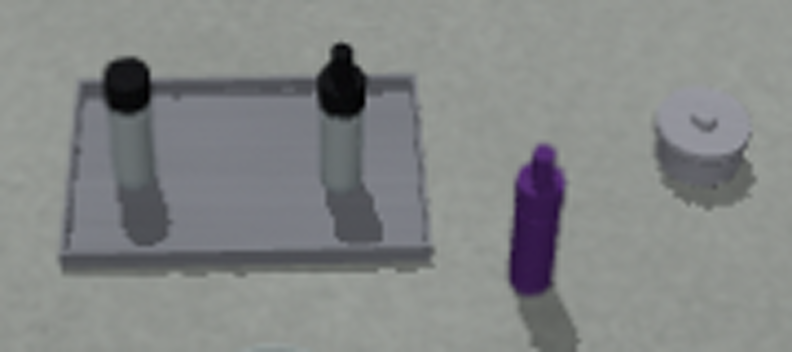

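View pics/c4.png

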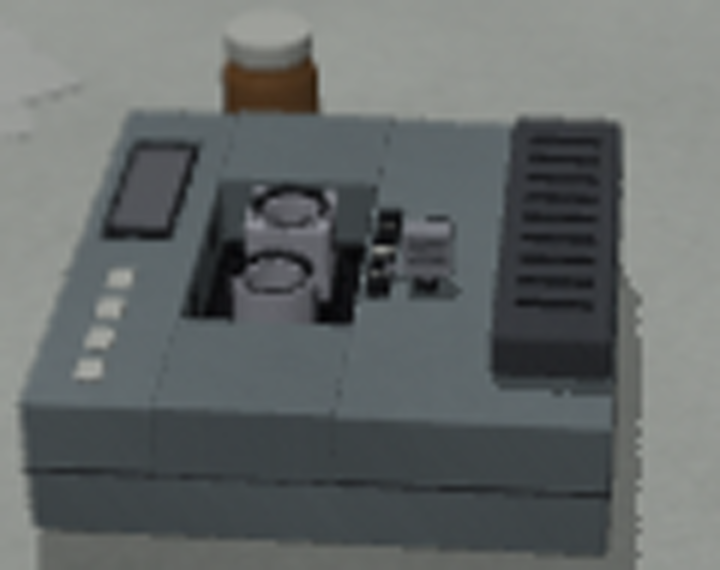

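```bash
python3 - <<'E'
from h import *
np.set_printoptions(precision=4,suppress=True)
c=load('scene0')
cor=onplane(c,[(308,144),(395,117.6),(433.6,186),(341,217.4)],.09); print('deck',cor,np.linalg.norm(np.diff(cor,axis=0),axis=1),cor.mean(0))
d=cor[1]-cor[0]; d2=cor[2]-cor[3]; d3=cor[3]-cor[0];d4=cor[2]-cor[1]
for v in(d,d2,d3,d4): print(np.degrees(np.arctan2(v[1],v[0])))
w=onplane(c,[(354.4,158.6),(375,151.4)],.098); print('wells',w,np.linalg.norm(w[1]-w[0]))
s=load('side0')
ws=onplane(s,[(240+275/6,130+272/6),(240+289/6,130+208/6)],.098); print('wells side',ws,np.linalg.norm(ws[1]-ws[0]))
for n,c in(('scene',c),('side',s)):
    h,w_=c['range_z'].shape
    uv=np.stack(np.meshgrid(np.arange(w_),np.arange(h)),-1).reshape(-1,2).astype(float)
    e,dd=rays(c,uv); P=(e+dd*c['range_z'].reshape(-1,1)).reshape(h,w_,3)
    np.save(f'pics/P_{n}.npy',P)
    im=c['image'].astype(int); dark=(im.max(2)<45)&(P[:,:,2]>.05)&(P[:,:,2]<.13)
    nl,lab,st,ce=cv2.connectedComponentsWithStats(dark.astype(np.uint8))
    for i in range(1,nl):
        if st[i,4]>15: 
            q=P[lab==i]; print(n,st[i],ce[i],q.mean(0),q.min(0),q.max(0))
E
```

```text
deck [[0.3763 0.072  0.09  ]
 [0.4345 0.3817 0.09  ]
 [0.7242 0.325  0.09  ]
 [0.6681 0.0185 0.09  ]] [0.3151 0.2952 0.3116] [0.5508 0.1993 0.09  ]
79.36373077545032
79.62564854518028
-10.394794768782525
-11.0800759020771
wells [[0.511  0.1673 0.098 ]
 [0.5219 0.2398 0.098 ]] 0.07334703646769695
wells side [[0.5088 0.1669 0.098 ]
 [0.5201 0.235  0.098 ]] 0.06907227552795472
scene [465  25  19  21 229] [473.9651  34.8515] [0.2606 0.8736 0.0972] [0.2016 0.8275 0.0875] [0.3193 0.9116 0.108 ]
scene [382 123   6   9  17] [384.5882 126.8824] [0.45   0.3278 0.0912] [0.4312 0.319  0.0868] [0.4683 0.3324 0.0962]
scene [355 131   6   9  20] [357.2 135.2] [0.4313 0.23   0.091 ] [0.4116 0.2224 0.0842] [0.4493 0.2381 0.0983]
scene [342 140  48  29 265] [363.4792 150.8906] [0.4846 0.2213 0.0709] [0.4561 0.1449 0.05  ] [0.5562 0.2914 0.104 ]
scene [309 155  48  69 161] [331.7329 198.3416] [0.5791 0.0388 0.0613] [0.3955 0.0153 0.05  ] [0.6781 0.0698 0.0782]
scene [361 159   9   9  38] [364.5263 163.3421] [0.5189 0.2039 0.0537] [0.5001 0.1868 0.0501] [0.5356 0.219  0.0724]
scene [359 168   7   6  25]
[... 3188 characters left out ...]
 169  12   2  16] [333.5  169.25] [0.6619 0.1587 0.1165] [0.6412 0.1488 0.1127] [0.6767 0.1657 0.1192]
side [293 170   8  14  44] [296.6136 176.6364] [0.5473 0.2295 0.0529] [0.5328 0.1679 0.05  ] [0.5614 0.2784 0.0847]
side [326 176  13   2  21] [332.9524 176.381 ] [0.6538 0.1151 0.1167] [0.6325 0.1076 0.1148] [0.67   0.1203 0.1188]
side [322 187  20   6 109] [331.6239 189.4862] [0.6426 0.0624 0.1028] [0.6134 0.0561 0.0905] [0.6711 0.0702 0.1133]
side [312 275  11  17 129] [317.2558 283.9457] [ 0.5572 -0.3057  0.0834] [ 0.5453 -0.3136  0.0651] [ 0.5691 -0.2912  0.1054]
side [264 279  10  12 104] [268.5577 284.3077] [ 0.4435 -0.2909  0.0788] [ 0.4325 -0.299   0.0656] [ 0.4543 -0.2763  0.0858]
```

```bash
cat >> h.py <<'E'
def plan(target,yaw=None,n=8,step=.05):
    o=bot.get_obs(); p=o['eef_pos'].copy(); M=R.from_quat(o['tool_rot']).as_matrix()
    y0=np.degrees(np.arctan2(M[1,0],M[0,0])); tilt=np.degrees(np.arccos(-M[2,2]))
    print('t',round(o['clock'],2),'pos',p.round(4),'yaw',round(y0,2),'tilt',round(tilt,2),'F',o['ft_force'].round(1),'w',round(o['grip_width'],4))
    if target is None: return
    d=np.array(target)-p; dy=0 if yaw is None else (yaw-y0+180)%360-180
    dy= dy-180 if dy>90 else dy+180 if dy<-90 else dy
    print('d',d.round(4),'dyaw',round(dy,2))
    rows=[]
    for i in range(n):
        v=M.T@(d/n); rows.append([*(float(round(a,4)) for a in v), float(round(-dy/n,2))]); M=M@R.from_euler('z',-dy/n,degrees=True).as_matrix()
    if n<=16: print(rows)
E
python3 - <<'E'
from h import *
plan([.445,-.288,.24],-10.6,16)
E
```

```text
t 0.15 pos [0.2172 0.4499 0.2416] yaw 64.23 tilt 0.09 F [ 0.5  0.  -0.1] w 0.0852
d [ 0.2278 -0.7379 -0.0016] dyaw -74.83
[[-0.0353, 0.0329, 0.0002, 4.68], [-0.0325, 0.0356, 0.0002, 4.68], [-0.0295, 0.0382, 0.0002, 4.68], [-0.0263, 0.0405, 0.0002, 4.68], [-0.0229, 0.0425, 0.0002, 4.68], [-0.0194, 0.0442, 0.0002, 4.68], [-0.0157, 0.0456, 0.0002, 4.68], [-0.0119, 0.0468, 0.0002, 4.68], [-0.0081, 0.0476, 0.0002, 4.68], [-0.0042, 0.0481, 0.0002, 4.68], [-0.0003, 0.0483, 0.0002, 4.68], [0.0037, 0.0481, 0.0002, 4.68], [0.0076, 0.0477, 0.0002, 4.68], [0.0115, 0.0469, 0.0002, 4.68], [0.0152, 0.0458, 0.0002, 4.68], [0.0189, 0.0444, 0.0002, 4.68]]
```

Call:
send_rows(increments=[[[-0.035,0.033,0,4.7],[-0.032,0.036,0,4.7],[-0.03,0.038,0,4.7],[-0.026,0.04,0,4.7],[-0.023,0.042,0,4.7],[-0.019,0.044,0,4.7],[-0.016,0.046,0,4.7],[-0.012,0.047,0,4.7]]], hand=-1)

```text
clock: 0.95
eef_pos: [0.329, 0.074, 0.239]
tool_rot: [0.974, 0.225, -0.001, 0.001]
ft_force: [1.6, 1.0, 0.6]
grip_width: 0.0852
```

```bash
python3 - <<'E'
from h import *
snap('wrist','w1')
plan([.445,-.288,.24],-10.6,8)
E
```

```text
t 1.0 pos [0.3307 0.0666 0.239 ] yaw 25.09 tilt 0.52 F [-0.  -1.9  0.1] w 0.0854
d [ 0.1143 -0.3546  0.001 ] dyaw -35.69
[[-0.0059, 0.0462, 0.0003, 4.46], [-0.0022, 0.0465, 0.0003, 4.46], [0.0014, 0.0465, 0.0003, 4.46], [0.005, 0.0463, 0.0003, 4.46], [0.0086, 0.0458, 0.0003, 4.46], [0.0121, 0.045, 0.0003, 4.46], [0.0156, 0.0439, 0.0003, 4.46], [0.0189, 0.0425, 0.0003, 4.46]]
```

View pics/w1.png

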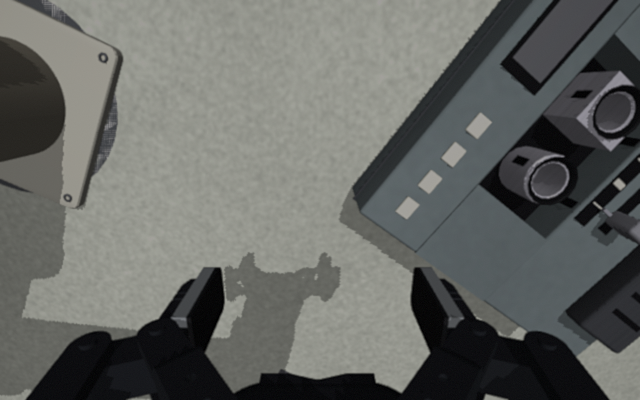

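Call:
send_rows(increments=[[[-0.004,0.048,0,4.5],[0,0.05,0,4.5],[0.003,0.05,0,4.5],[0.007,0.049,0,4.5],[0.011,0.048,0,4.5],[0.015,0.047,0,4.5],[0.018,0.046,0,4.5],[0.022,0.044,0,4.5]]])

```text
clock: 1.8
eef_pos: [0.4598, -0.3038, 0.241]
tool_rot: [0.994, -0.106, 0.001, 0.002]
ft_force: [1.2, 0.2, 0.6]
grip_width: 0.0854
```

```bash
python3 - <<'E'
from h import *
snap('wrist','w2')
plan([.445,-.288,.2],-10.6,8)
E
```

```text
t 1.85 pos [ 0.4621 -0.3108  0.239 ] yaw -12.54 tilt 0.6 F [ 4.9 -6.3  1.2] w 0.0853
d [-0.0171  0.0228 -0.039 ] dyaw 1.94
[[-0.0027, -0.0024, 0.0048, -0.24], [-0.0027, -0.0024, 0.0048, -0.24], [-0.0027, -0.0024, 0.0048, -0.24], [-0.0027, -0.0024, 0.0048, -0.24], [-0.0027, -0.0024, 0.0048, -0.24], [-0.0027, -0.0024, 0.0048, -0.24], [-0.0027, -0.0024, 0.0048, -0.24], [-0.0027, -0.0024, 0.0048, -0.24]]
```

View pics/w2.png

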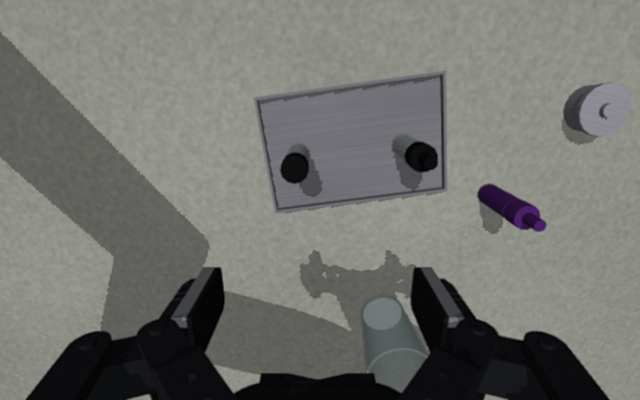

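The wrist view shows two candidates in the tray: the flat black cap at (294,167) and the stem cap at (421,157). The purple look-alike is outside the tray at (512,207) and stays untouched. Each vial fits its description; I'm going to the flat one first.

```bash
python3 - <<'E'
from h import *
np.set_printoptions(precision=4,suppress=True)
c=load('w2'); im=cv2.imread('pics/w2.png')
cv2.imwrite('pics/c5.png',cv2.resize(im[70:240,250:560],None,fx=2.5,fy=2.5,interpolation=cv2.INTER_CUBIC))
h,w=im.shape[:2]; uv=np.stack(np.meshgrid(np.arange(w),np.arange(h)),-1).reshape(-1,2).astype(float)
e,dd=rays(c,uv); P=(e+dd*c['range_z'].reshape(-1,1)).reshape(h,w,3)
dark=(im.max(2)<45)&(P[:,:,2]>.05)&(P[:,:,2]<.12); dark[255:]=0
nl,lab,st,ce=cv2.connectedComponentsWithStats(dark.astype(np.uint8))
for i in range(1,nl):
    if st[i,4]>60:
        q=P[lab==i]; top=q[(q[:,2]>.078)&(q[:,2]<.089)]
        print(st[i],ce[i],q[:,2].max()); print(' top',len(top),top.mean(0),(top.min(0)+top.max(0))/2,np.ptp(top,axis=0))
print(e)
plan([.4445,-.291,.2],-10.6)
E
```

```text
[404 142  33  30 759] [420.6588 156.6403] 0.10404784912232778
 top 435 [ 0.5547 -0.2976  0.0824] [ 0.5573 -0.2997  0.0835] [0.0245 0.0249 0.011 ]
[281 153  28  30 660] [294.6197 167.453 ] 0.08420150748942634
 top 607 [ 0.4436 -0.2855  0.0824] [ 0.4436 -0.2859  0.0812] [0.025  0.0254 0.0059]
[ 0.4769 -0.2235  0.3717]
t 1.85 pos [ 0.4621 -0.3108  0.239 ] yaw -12.54 tilt 0.6 F [ 4.9 -6.3  1.2] w 0.0853
d [-0.0176  0.0198 -0.039 ] dyaw 1.94
[[-0.0027, -0.002, 0.0048, -0.24], [-0.0027, -0.002, 0.0048, -0.24], [-0.0027, -0.002, 0.0048, -0.24], [-0.0027, -0.002, 0.0048, -0.24], [-0.0027, -0.002, 0.0048, -0.24], [-0.0027, -0.002, 0.0048, -0.24], [-0.0027, -0.0021, 0.0048, -0.24], [-0.0026, -0.0021, 0.0048, -0.24]]
```

View pics/c5.png

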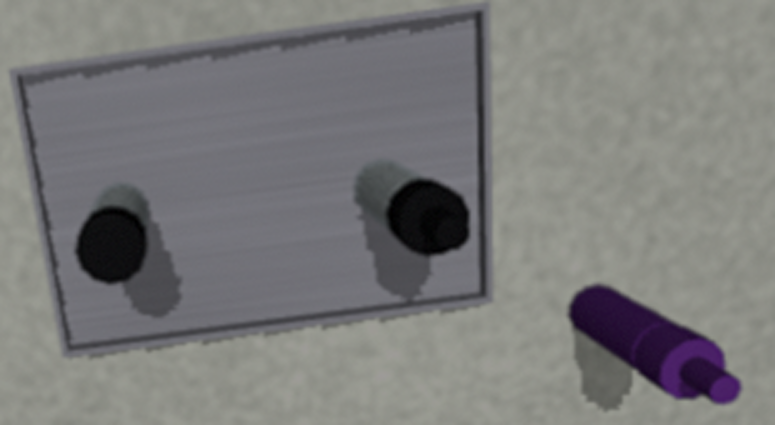

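Call:
send_rows(increments=[[[-0.005,-0.005,0.02,-0.5],[-0.005,-0.005,0.02,-0.5],[-0.005,-0.005,0.02,-0.5],[-0.005,-0.004,0.02,-0.4],[-0.003,-0.003,0.015,0],[0,0,0.01,0],[0,0,0,0],[0,0,0,0]]])

```text
clock: 2.65
eef_pos: [0.4442, -0.2859, 0.1252]
tool_rot: [0.996, -0.093, -0.001, 0.003]
ft_force: [0.1, 0.2, -0.0]
grip_width: 0.085
```

```bash
python3 - <<'E'
from h import *
snap('wrist','w3')
plan([.444,-.2865,.062],-10.6,5)
E
```

```text
t 2.7 pos [ 0.4443 -0.286   0.1253] yaw -10.71 tilt 0.39 F [-0.3  0.4 -0.3] w 0.0851
d [-0.0003 -0.0005 -0.0633] dyaw 0.11
[[-0.0, 0.0, 0.0127, -0.02], [-0.0, 0.0, 0.0127, -0.02], [-0.0, 0.0, 0.0127, -0.02], [-0.0, 0.0, 0.0127, -0.02], [-0.0, 0.0, 0.0127, -0.02]]
```

View pics/w3.png

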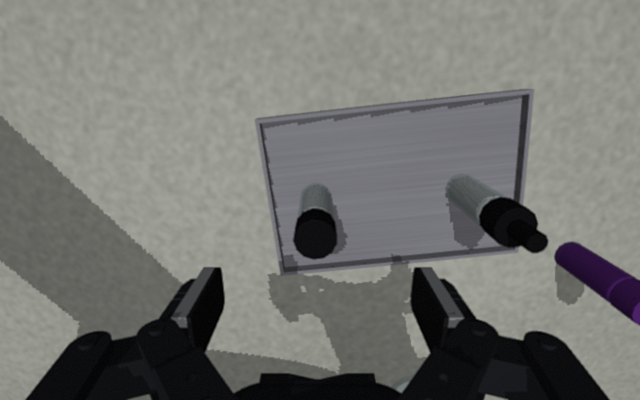

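```bash
cat >> h.py <<'E'
def caps(tag,lim=255):
    c=load(tag); im=c['image']; h,w=im.shape[:2]; uv=np.stack(np.meshgrid(np.arange(w),np.arange(h)),-1).reshape(-1,2).astype(float)
    e,dd=rays(c,uv); P=(e+dd*c['range_z'].reshape(-1,1)).reshape(h,w,3)
    dark=(im.max(2)<45)&(P[:,:,2]>.05)&(P[:,:,2]<.12); dark[lim:]=0
    nl,lab,st,ce=cv2.connectedComponentsWithStats(dark.astype(np.uint8))
    for i in range(1,nl):
        if st[i,4]>200:
            m=(lab==i)&(np.abs(P[:,:,2]-.083)<.003); ys,xs=np.nonzero(m)
            q=onplane(c,np.c_[xs,ys],.083); (cx,cy),r=cv2.minEnclosingCircle(q[:,:2].astype(np.float32)); print(ce[i].round(),len(q),q.mean(0).round(4),(round(cx,4),round(cy,4)),round(r,4))
E
python3 - <<'E'
from h import *
caps('w3'); caps('w2')
E
```

```text
[511. 225.] 992 [ 0.5547 -0.2974  0.083 ] (0.5561, -0.2991) 0.0135
[315. 233.] 1313 [ 0.4434 -0.2845  0.083 ] (0.4433, -0.2851) 0.013
[421. 157.] 396 [ 0.5548 -0.2978  0.083 ] (0.5568, -0.2994) 0.0128
[295. 167.] 596 [ 0.4436 -0.2856  0.083 ] (0.4436, -0.2857) 0.0129
```

Call:
send_rows(increments=[[[-0.001,-0.001,0.013,0],[0,0,0.013,0],[0,0,0.013,0],[0,0,0.012,0],[0,0,0.01,0],[0,0,0.003,0],[0,0,0,0],[0,0,0,0]]])

```text
clock: 3.5
eef_pos: [0.4496, -0.2893, 0.0654]
tool_rot: [0.996, -0.093, 0.006, 0.007]
ft_force: [1.0, -0.1, 0.6]
grip_width: 0.0854
```

Call:
send_rows(increments=[[[0,0,0,0],[0,0,0,0],[0,0,0,0],[0,0,0,0],[0,0,0,0],[0,0,0,0],[0,0,0,0],[0,0,0,0]]], hand=1)

```text
clock: 4.3
eef_pos: [0.4502, -0.2899, 0.0674]
tool_rot: [0.996, -0.093, 0.007, 0.007]
ft_force: [0.2, -0.1, 0.4]
grip_width: 0.0247
```

```bash
python3 - <<'E'
from h import *
snap('wrist','w4')
plan([.511,.167,.2],-10.6,12)
E
```

```text
t 4.35 pos [ 0.4502 -0.2898  0.0674] yaw -10.72 tilt 1.17 F [-0.4  0.1  1.1] w 0.0245
d [0.0608 0.4568 0.1326] dyaw 0.12
[[-0.0019, -0.0382, -0.0116, -0.01], [-0.0019, -0.0382, -0.0116, -0.01], [-0.0019, -0.0382, -0.0116, -0.01], [-0.0019, -0.0382, -0.0116, -0.01], [-0.0019, -0.0382, -0.0116, -0.01], [-0.0019, -0.0382, -0.0116, -0.01], [-0.0019, -0.0382, -0.0116, -0.01], [-0.0019, -0.0382, -0.0116, -0.01], [-0.0019, -0.0382, -0.0116, -0.01], [-0.0019, -0.0382, -0.0116, -0.01], [-0.0019, -0.0382, -0.0116, -0.01], [-0.0019, -0.0382, -0.0116, -0.01]]
```

View pics/w4.png

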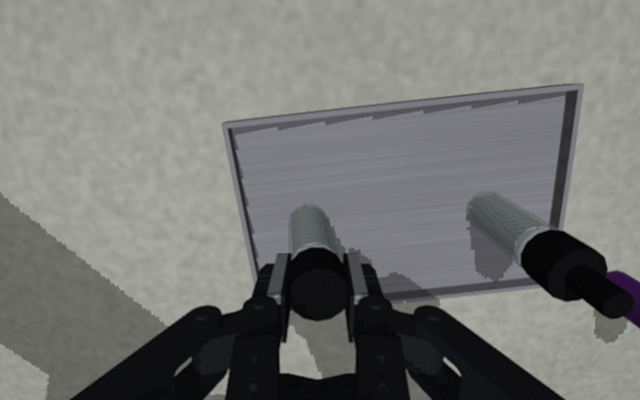

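Call:
send_rows(increments=[[[0,0,-0.03,0],[0,0,-0.045,0],[0,-0.02,-0.045,0],[-0.002,-0.04,-0.02,0],[-0.002,-0.045,0,0],[-0.002,-0.045,0,0],[-0.002,-0.045,0,0],[-0.002,-0.045,0,0]]])

```text
clock: 5.15
eef_pos: [0.4863, -0.0475, 0.2089]
tool_rot: [0.995, -0.1, 0.009, 0.006]
ft_force: [0.8, -0.2, -0.1]
grip_width: 0.0244
```

```bash
python3 - <<'E'
from h import *
snap('wrist','w5')
plan([.511,.164,.2],-10.6,8)
E
```

```text
t 5.2 pos [ 0.4872 -0.0407  0.2088] yaw -11.04 tilt 1.07 F [ 0.6  3.6 -1.1] w 0.0244
d [ 0.0238  0.2047 -0.0088] dyaw 0.44
[[-0.002, -0.0257, 0.0009, -0.05], [-0.002, -0.0257, 0.0009, -0.05], [-0.0019, -0.0257, 0.0009, -0.05], [-0.0019, -0.0257, 0.0009, -0.05], [-0.0019, -0.0257, 0.0009, -0.05], [-0.0019, -0.0257, 0.0009, -0.05], [-0.0018, -0.0257, 0.0009, -0.05], [-0.0018, -0.0257, 0.0009, -0.05]]
```

View pics/w5.png

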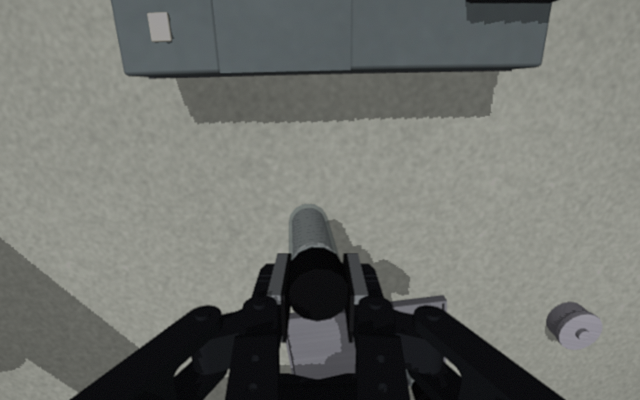

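Call:
send_rows(increments=[[[-0.002,-0.03,0,0],[-0.002,-0.035,0,0],[-0.002,-0.03,0,0],[-0.002,-0.02,0,0],[-0.001,-0.01,0,0],[0,0,0,0],[0,0,0,0],[0,0,0,0]]])

```text
clock: 6.0
eef_pos: [0.5022, 0.09, 0.2064]
tool_rot: [0.996, -0.093, 0.008, 0.004]
ft_force: [0.1, -0.1, -0.3]
grip_width: 0.0245
```

```bash
python3 - <<'E'
from h import *
snap('wrist','w6')
plan([.511,.164,.2],-10.6,8)
E
```

```text
t 6.05 pos [0.5022 0.0898 0.2064] yaw -10.71 tilt 1.05 F [ 0.1 -0.2 -0.9] w 0.0244
d [ 0.0088  0.0742 -0.0064] dyaw 0.11
[[-0.0007, -0.0093, 0.0007, -0.01], [-0.0007, -0.0093, 0.0007, -0.01], [-0.0007, -0.0093, 0.0007, -0.01], [-0.0006, -0.0093, 0.0007, -0.01], [-0.0006, -0.0093, 0.0007, -0.01], [-0.0006, -0.0093, 0.0007, -0.01], [-0.0006, -0.0093, 0.0007, -0.01], [-0.0006, -0.0093, 0.0007, -0.01]]
```

View pics/w6.png

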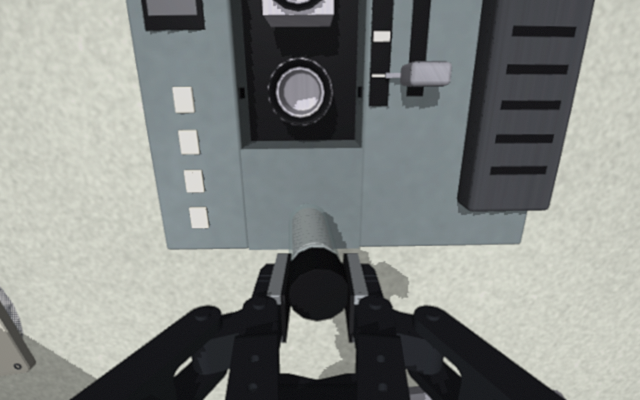

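The wrist view shows the round well mouth at (300,91) with the square one beyond it. The half band is at (382,36), the pointer at (378,75) and the grip top at (430,73). I'll fit the mouth and the held vial.

```bash
cat >> h.py <<'E'
def cloud(c):
    h,w=c['range_z'].shape; uv=np.stack(np.meshgrid(np.arange(w),np.arange(h)),-1).reshape(-1,2).astype(float)
    e,dd=rays(c,uv); return (e+dd*c['range_z'].reshape(-1,1)).reshape(h,w,3)
E
python3 - <<'E'
from h import *
np.set_printoptions(precision=4,suppress=True)
c=load('w6'); P=cloud(c); im=c['image'].astype(int)
cv2.imwrite('pics/c6.png',cv2.resize(cv2.imread('pics/w6.png')[0:150,230:470],None,fx=3.3,fy=3.3,interpolation=cv2.INTER_CUBIC))
cv2.imwrite('pics/c7.png',cv2.resize(cv2.imread('pics/w6.png')[190:350,240:400],None,fx=3.7,fy=3.7,interpolation=cv2.INTER_CUBIC))
# mouth ring: bright top ring of round holder, z~.098
g=im.max(2); sub=np.zeros(g.shape,bool); sub[50:135,260:345]=1
m=sub&(np.abs(P[:,:,2]-.098)<.004)
ys,xs=np.nonzero(m); q=onplane(c,np.c_[xs,ys],.098); (a,b),r=cv2.minEnclosingCircle(q[:,:2].astype(np.float32)); print('holder top',len(q),a,b,r)
# cap top of held
sub[:]=0; sub[240:325,285:352]=1
m=sub&(g<60); z=P[:,:,2][m]; print(np.percentile(z,[5,50,95]))
zt=np.percentile(z,90); m&=np.abs(P[:,:,2]-zt)<.003
ys,xs=np.nonzero(m); q=P[m]; (a,b),r=cv2.minEnclosingCircle(q[:,:2].astype(np.float32)); print('cap top',len(q),q.mean(0),a,b,r)
# plane fit of cap top -> tilt
A=np.c_[q[:,:2]-q[:,:2].mean(0),np.ones(len(q))]; s=np.linalg.lstsq(A,q[:,2],rcond=None)[0]; print('slope deg',np.degrees(s[:2]))
# vial body
for v in (205,210,215,220,230,240):
    row=[(u,P[v,u].round(4)) for u in (300,312,325)]; print(v,row)
E
```

```text
holder top 1410 0.5073625445365906 0.1703561544418335 0.022092124447226524
[0.2066 0.2216 0.2267]
cap top 2700 [0.5032 0.093  0.222 ] 0.5023812651634216 0.09009655565023422 0.016619157046079636
slope deg [-2.6367  0.2545]
205 [(300, array([0.4898, 0.0864, 0.089 ])), (312, array([0.503 , 0.1046, 0.1463])), (325, array([0.5094, 0.0829, 0.0898]))]
210 [(300, array([0.4958, 0.1052, 0.1529])), (312, array([0.5029, 0.1045, 0.1547])), (325, array([0.5086, 0.0787, 0.0897]))]
215 [(300, array([0.4958, 0.1044, 0.1589])), (312, array([0.5029, 0.1044, 0.1625])), (325, array([0.5098, 0.0985, 0.151 ]))]
220 [(300, array([0.496 , 0.1042, 0.1662])), (312, array([0.5029, 0.1043, 0.1698])), (325, array([0.5096, 0.1006, 0.1641]))]
230 [(300, array([0.4964, 0.1038, 0.1791])), (312, array([0.5028, 0.1044, 0.1833])), (325, array([0.5092, 0.1015, 0.1798]))]
240 [(300, array([0.4968, 0.1038, 0.1914])), (312, array([0.5029, 0.1051, 0.1966])), (325, array([0.5088, 0.1027, 0.194 ]))]
```

View pics/c6.png

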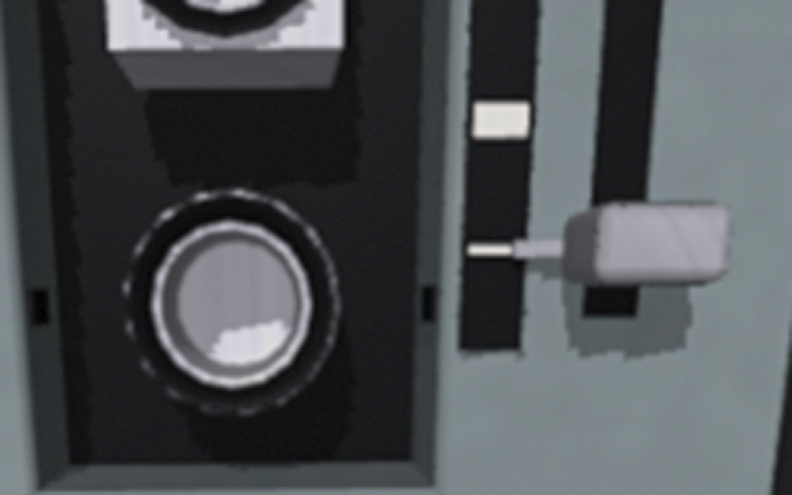

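View pics/c7.png

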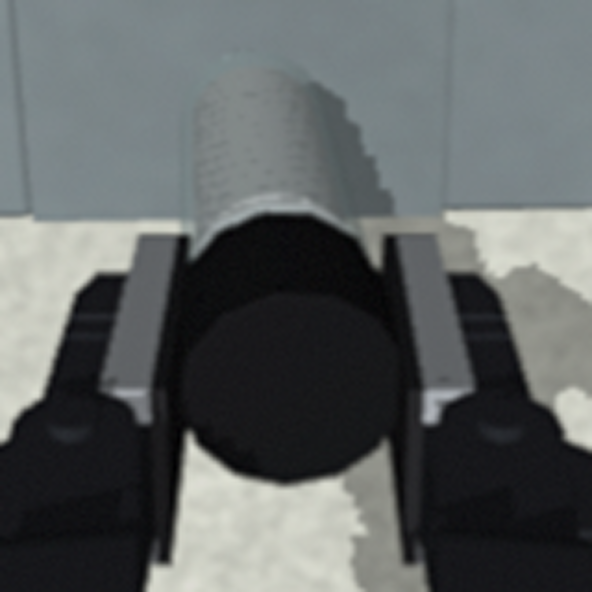

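```bash
python3 - <<'E'
from h import *
np.set_printoptions(precision=4,suppress=True)
c=load('w6')
print(onplane(c,[(300.5,91.3)],.098), onplane(c,[(230+230/3.3,304/3.3)],.094))
print('band',onplane(c,[(230+500/3.3,119/3.3)],.091),'ptr',onplane(c,[(230+490/3.3,249/3.3)],.092),'griptop',onplane(c,[(230+662/3.3,243/3.3)],.123))
plan([.5022+.0045,.0898+.0775,.2064],-10.6,5)
E
```

```text
[[0.5078 0.1706 0.098 ]] [[0.5071 0.1702 0.094 ]]
band [[0.5687 0.1955 0.091 ]] ptr [[0.5632 0.1709 0.092 ]] griptop [[0.5888 0.1662 0.123 ]]
t 6.05 pos [0.5022 0.0898 0.2064] yaw -10.71 tilt 1.05 F [ 0.1 -0.2 -0.9] w 0.0244
d [0.0045 0.0775 0.    ] dyaw 0.11
[[-0.002, -0.0154, -0.0001, -0.02], [-0.002, -0.0154, -0.0001, -0.02], [-0.002, -0.0154, -0.0001, -0.02], [-0.002, -0.0154, -0.0001, -0.02], [-0.002, -0.0154, -0.0001, -0.02]]
```

Call:
send_rows(increments=[[[-0.002,-0.017,0,0],[-0.002,-0.02,0,0],[-0.002,-0.018,0,0],[-0.002,-0.013,0,0],[-0.002,-0.007,0,0],[0,0,0,0],[0,0,0,0],[0,0,0,0]]])

```text
clock: 6.85
eef_pos: [0.5072, 0.1605, 0.206]
tool_rot: [0.995, -0.099, 0.008, 0.005]
ft_force: [0.2, 0.9, -1.3]
grip_width: 0.0247
```

```bash
python3 - <<'E'
from h import *
snap('scene','s7');snap('side','d7');snap('wrist','w7')
plan([.5067,.1673,.2064],-10.6,5)
a=cv2.resize(cv2.imread('pics/s7.png')[110:200,320:420],None,fx=4,fy=4,interpolation=cv2.INTER_CUBIC)
b=cv2.resize(cv2.imread('pics/d7.png')[90:180,240:340],None,fx=4,fy=4,interpolation=cv2.INTER_CUBIC)
cv2.imwrite('pics/c8.png',np.hstack([a,b]))
E
```

```text
t 7.0 pos [0.5073 0.1605 0.206 ] yaw -11.4 tilt 1.13 F [-0.2 -0.2 -0.8] w 0.0246
d [-0.0006  0.0068  0.0004] dyaw 0.8
[[-0.0004, -0.0013, -0.0001, -0.16], [-0.0004, -0.0013, -0.0001, -0.16], [-0.0004, -0.0013, -0.0001, -0.16], [-0.0004, -0.0013, -0.0001, -0.16], [-0.0004, -0.0013, -0.0001, -0.16]]
```

View pics/c8.png

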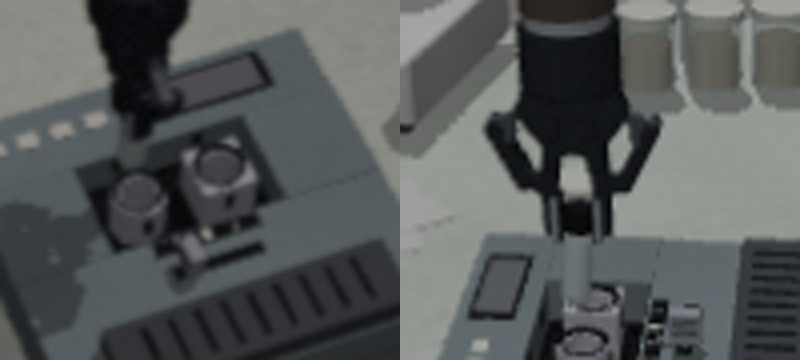

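View pics/w7.png

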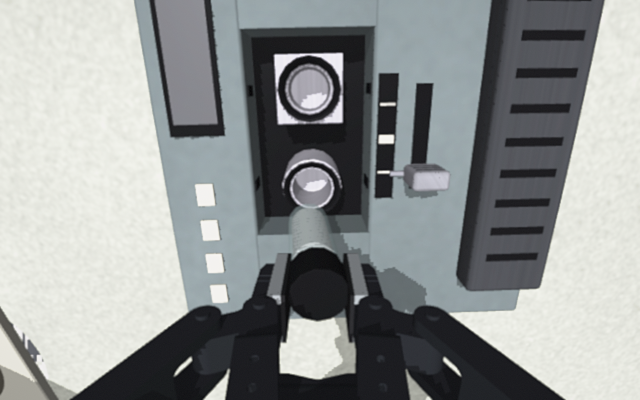

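```bash
cat >> h.py <<'E'
def held(c,zlo=.02,zhi=.05):
    # glass body of held vial: points z between TCP-.06 and TCP-.015 near tool
    P=cloud(c); o=bot.get_obs(); t=o['eef_pos']
    m=(P[:,:,2]<t[2]-.015)&(P[:,:,2]>t[2]-.055)&(np.hypot(P[:,:,0]-t[0],P[:,:,1]-t[1])<.035)
    q=P[m]; zs=np.linspace(t[2]-.055,t[2]-.015,5)
    for a,b in zip(zs[:-1],zs[1:]):
        s=q[(q[:,2]>a)&(q[:,2]<b)]
        if len(s)<20: continue
        from scipy.optimize import least_squares
        f=least_squares(lambda p:np.hypot(s[:,0]-p[0],s[:,1]-p[1])-.0125,[t[0],t[1]],loss='soft_l1',f_scale=.001)
        print('body z',round((a+b)/2,3),len(s),'centre',f.x.round(4),'rel tcp',(f.x-t[:2]).round(4))
E
python3 - <<'E'
from h import *
np.set_printoptions(precision=4,suppress=True)
c=load('w7'); held(c); held(load('w6'))
im=cv2.imread('pics/w7.png'); P=cloud(c)
cv2.imwrite('pics/c9.png',cv2.resize(im[40:230,240:390],None,fx=4,fy=4,interpolation=cv2.INTER_CUBIC))
for name,(x0,x1,y0,y1) in dict(sq=(268,350,48,130),rd=(280,346,145,222)).items():
    m=np.zeros(P.shape[:2],bool); m[y0:y1,x0:x1]=1; m&=np.abs(P[:,:,2]-.098)<.003
    ys,xs=np.nonzero(m); q=onplane(c,np.c_[xs,ys],.098)[:,:2].astype(np.float32)
    print(name,len(q),cv2.minAreaRect(q*1000),cv2.minEnclosingCircle(q*1000))
E
```

```text
body z 0.156 231 centre [0.5042 0.1631] rel tcp [-0.0031  0.0026]
body z 0.166 289 centre [0.5049 0.1629] rel tcp [-0.0024  0.0023]
body z 0.176 324 centre [0.5056 0.1627] rel tcp [-0.0017  0.0022]
body z 0.186 387 centre [0.5062 0.1626] rel tcp [-0.0011  0.002 ]
sq 1233 ((519.8956909179688, 241.44174194335938), (43.76316452026367, 44.090293884277344), 79.87471008300781) ((521.0830688476562, 242.56021118164062), 29.449419021606445)
rd 703 ((508.0548400878906, 172.49087524414062), (38.84784698486328, 43.550453186035156), 72.48474884033203) ((507.37286376953125, 170.21763610839844), 21.898406982421875)
```

View pics/c9.png

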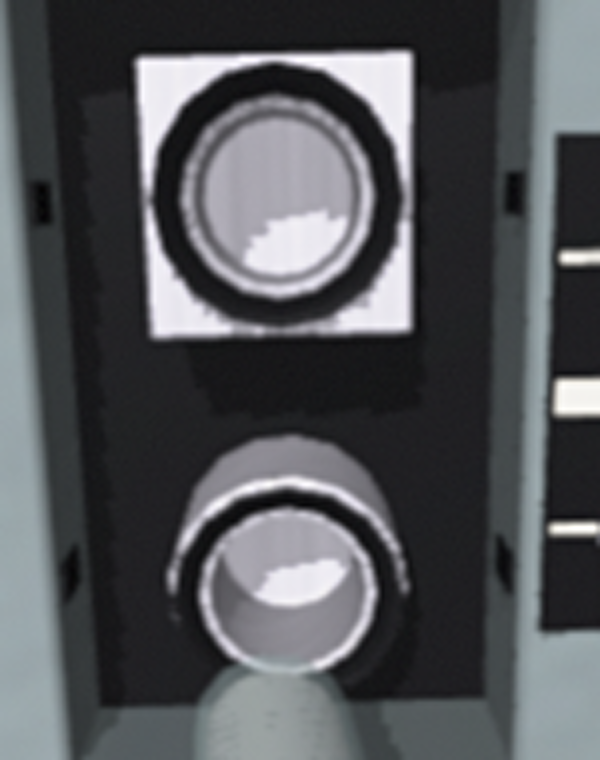

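Call:
send_rows(increments=[[[0.001,-0.004,0.005,-0.5],[0.001,-0.004,0.01,-0.5],[0,-0.001,0.01,0],[0,0,0.005,0],[0,0,0,0],[0,0,0,0],[0,0,0,0],[0,0,0,0]]])

```text
clock: 7.8
eef_pos: [0.5112, 0.1687, 0.1722]
tool_rot: [0.996, -0.09, 0.007, 0.006]
ft_force: [0.2, -0.2, -0.5]
grip_width: 0.0246
```

```bash
python3 - <<'E'
from h import *
c=snap('wrist','w8');snap('side','d8');snap('scene','s8')
plan([.511,.1678,.17],-10.3,5); held(c)
a=cv2.resize(cv2.imread('pics/s8.png')[110:200,320:420],None,fx=4,fy=4,interpolation=cv2.INTER_CUBIC)
b=cv2.resize(cv2.imread('pics/d8.png')[90:180,240:340],None,fx=4,fy=4,interpolation=cv2.INTER_CUBIC)
d=cv2.resize(cv2.imread('pics/w8.png')[100:340,250:420],None,fx=2.2,fy=2.2)
cv2.imwrite('pics/c10.png',np.hstack([a,b])); cv2.imwrite('pics/c11.png',d)
E
```

```text
t 7.95 pos [0.5113 0.1687 0.1723] yaw -10.34 tilt 1.08 F [ 0.5 -1.1 -0.9] w 0.0245
d [-0.0003 -0.0009 -0.0023] dyaw 0.04
[[-0.0, 0.0002, 0.0005, -0.01], [-0.0, 0.0002, 0.0005, -0.01], [-0.0, 0.0002, 0.0005, -0.01], [-0.0, 0.0002, 0.0005, -0.01], [-0.0, 0.0002, 0.0005, -0.01]]
body z 0.122 241 centre [0.5081 0.1712] rel tcp [-0.0033  0.0025]
body z 0.132 284 centre [0.5088 0.171 ] rel tcp [-0.0026  0.0023]
body z 0.142 331 centre [0.5094 0.1708] rel tcp [-0.0019  0.0022]
body z 0.152 381 centre [0.5101 0.1707] rel tcp [-0.0013  0.002 ]
```

View pics/c10.png

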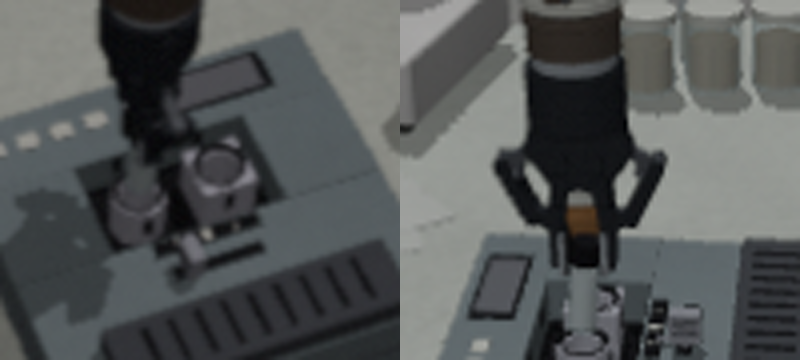

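View pics/c11.png

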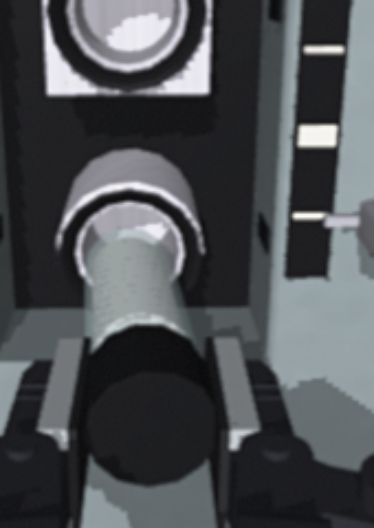

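Call:
send_rows(increments=[[[0,0.001,0.005,0],[0,0,0.005,0],[0,0,0.005,0],[0,0,0.005,0],[0,0,0.005,0],[0,0,0,0],[0,0,0,0],[0,0,0,0]]])

```text
clock: 8.75
eef_pos: [0.5112, 0.1671, 0.1447]
tool_rot: [0.996, -0.09, 0.007, 0.006]
ft_force: [-0.1, 0.6, -0.5]
grip_width: 0.0242
```

```bash
python3 - <<'E'
from h import *
c=snap('wrist','w9')
plan([.511,.1678,.118],-10.3,5); held(c)
d=cv2.resize(cv2.imread('pics/w9.png')[100:340,230:440],None,fx=2.2,fy=2.2)
cv2.imwrite('pics/c12.png',d)
E
```

```text
t 8.8 pos [0.5113 0.1671 0.1448] yaw -10.36 tilt 1.07 F [ 0.1  0.2 -1.7] w 0.0248
d [-0.0003  0.0007 -0.0268] dyaw 0.06
[[-0.0002, -0.0002, 0.0054, -0.01], [-0.0002, -0.0002, 0.0054, -0.01], [-0.0002, -0.0002, 0.0054, -0.01], [-0.0002, -0.0002, 0.0054, -0.01], [-0.0002, -0.0002, 0.0054, -0.01]]
body z 0.095 2086 centre [0.5075 0.1764] rel tcp [-0.0038  0.0093]
body z 0.105 278 centre [0.5087 0.1694] rel tcp [-0.0026  0.0023]
body z 0.115 327 centre [0.5094 0.1693] rel tcp [-0.0019  0.0022]
body z 0.125 389 centre [0.51   0.1691] rel tcp [-0.0013  0.002 ]
```

View pics/c12.png

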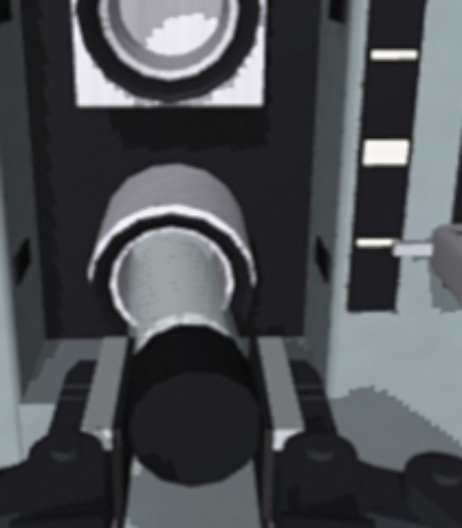

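In the bore, no contact force. Continue down.

Call:
send_rows(increments=[[[0,0,0.005,0],[0,0,0.005,0],[0,0,0.005,0],[0,0,0.004,0],[0,0,0.003,0],[0,0,0.003,0],[0,0,0,0],[0,0,0,0]]])

```text
clock: 9.6
eef_pos: [0.5109, 0.1672, 0.1184]
tool_rot: [0.996, -0.09, 0.007, 0.005]
ft_force: [-1.9, 0.3, 0.3]
grip_width: 0.0244
```

```bash
python3 - <<'E'
from h import *
c=snap('wrist','w10')
plan([.511,.1678,.118],-10.3,5)
d=cv2.resize(cv2.imread('pics/w10.png')[100:340,230:440],None,fx=2.2,fy=2.2)
cv2.imwrite('pics/c13.png',d)
P=cloud(c); m=np.zeros(P.shape[:2],bool); m[260:320,295:340]=1; m&=c['image'].max(2)<60; print(np.percentile(P[:,:,2][m],[10,50,90,97]))
E
```

```text
t 9.65 pos [0.5109 0.1672 0.1184] yaw -10.32 tilt 0.99 F [-2.   1.1  1.6] w 0.025
d [ 0.0001  0.0006 -0.0004] dyaw 0.02
[[-0.0, -0.0001, 0.0001, -0.0], [-0.0, -0.0001, 0.0001, -0.0], [-0.0, -0.0001, 0.0001, -0.0], [-0.0, -0.0001, 0.0001, -0.0], [-0.0, -0.0001, 0.0001, -0.0]]
[0.12914399 0.13387156 0.13479946 0.13517026]
```

View pics/c13.png

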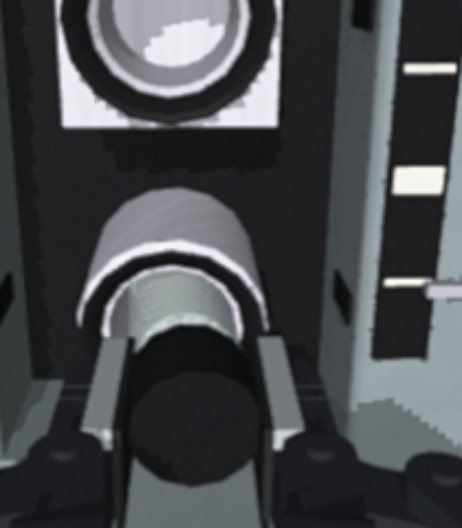

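Call:
send_rows(increments=[[[0,0,0.001,0],[0,0,0.001,0],[0,0,0.001,0],[0,0,0,0],[0,0,0,0],[0,0,0,0],[0,0,0,0],[0,0,0,0]]])

```text
clock: 10.45
eef_pos: [0.5109, 0.1674, 0.1184]
tool_rot: [0.996, -0.09, 0.008, 0.005]
ft_force: [-2.1, -0.2, 2.2]
grip_width: 0.0242
```

Call:
send_rows(increments=[[[0,0,0,0],[0,0,0,0],[0,0,0,0],[0,0,-0.005,0],[0,0,-0.02,0],[0,0,-0.03,0],[0,0,-0.03,0],[0,0,0,0]]], hand=-0.3)

```text
clock: 11.25
eef_pos: [0.5107, 0.168, 0.2059]
tool_rot: [0.996, -0.09, 0.008, 0.005]
ft_force: [0.9, -0.1, 0.2]
grip_width: 0.0556
```

```bash
python3 - <<'E'
from h import *
c=snap('wrist','w11'); plan([.556,-.299,.23],-10.3,12)
E
```

```text
t 11.3 pos [0.5098 0.1676 0.2039] yaw -10.36 tilt 1.02 F [-0.2  0.1 -0.1] w 0.0555
d [ 0.0462 -0.4666  0.0261] dyaw 0.06
[[0.0108, 0.0376, -0.0016, -0.0], [0.0108, 0.0376, -0.0016, -0.0], [0.0108, 0.0376, -0.0016, -0.0], [0.0108, 0.0376, -0.0016, -0.0], [0.0108, 0.0376, -0.0016, -0.0], [0.0108, 0.0376, -0.0016, -0.0], [0.0108, 0.0376, -0.0016, -0.0], [0.0108, 0.0376, -0.0016, -0.0], [0.0108, 0.0376, -0.0016, -0.0], [0.0108, 0.0376, -0.0016, -0.0], [0.0108, 0.0376, -0.0016, -0.0], [0.0108, 0.0376, -0.0016, -0.0]]
```

View pics/w11.png

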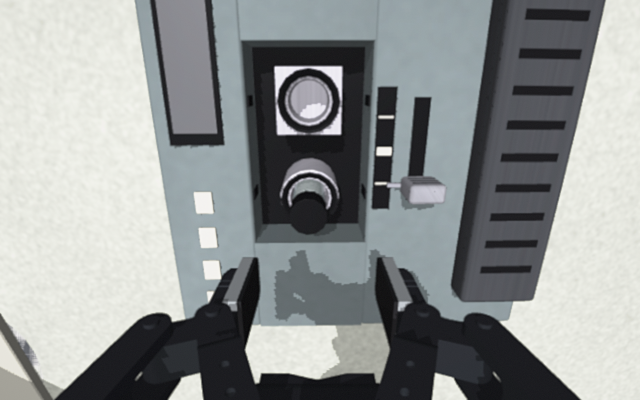

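Call:
send_rows(increments=[[[0.008,0.03,-0.005,0],[0.012,0.045,-0.005,0],[0.012,0.045,-0.005,0],[0.012,0.045,0,0],[0.012,0.045,0,0],[0.012,0.045,0,0],[0.012,0.045,0,0],[0.011,0.04,0,0]]], hand=-0.5)

```text
clock: 12.1
eef_pos: [0.5378, -0.1891, 0.2166]
tool_rot: [0.996, -0.084, 0.002, 0.005]
ft_force: [0.9, 0.6, 0.6]
grip_width: 0.0638
```

```bash
python3 - <<'E'
from h import *
c=load('w11'); P=cloud(c); m=np.zeros(P.shape[:2],bool); m[190:238,280:335]=1; m&=(c['image'].max(2)<50)&(P[:,:,2]>.12); print(np.percentile(P[:,:,2][m],[50,90,97]),m.sum(),P[m].mean(0))
c=load('w3'); im=c['image'].astype(int); P=cloud(c); m=(im[:,:,2]>im[:,:,1]+30); q=P[m]; print('purple',len(q),q.min(0).round(3),q.max(0).round(3)); print(np.median(q[q[:,2]<.06],0))
c=load('w2'); im=c['image'].astype(int); P=cloud(c); m=(im[:,:,2]>im[:,:,1]+30); q=P[m]; print('purple',len(q),q.min(0).round(3),q.max(0).round(3),np.median(q,0))
plan([.556,-.299,.2],-10.3,8)
E
```

```text
[0.13338444 0.13421032 0.13457147] 1261 [0.50703876 0.17263639 0.13277431]
purple 2620 [ 0.46  -0.39   0.001] [ 0.656 -0.205  0.256]
[ 0.64256961 -0.37095344  0.03595034]
purple 1353 [ 0.477 -0.391  0.003] [ 0.663 -0.224  0.372] [ 0.64514793 -0.37398312  0.07088437]
t 12.1 pos [ 0.5378 -0.1891  0.2166] yaw -9.58 tilt 0.66 F [0.9 0.6 0.6] w 0.0638
d [ 0.0182 -0.1099 -0.0166] dyaw -0.72
[[0.0045, 0.0131, 0.0022, 0.09], [0.0045, 0.0131, 0.0022, 0.09], [0.0046, 0.0131, 0.0022, 0.09], [0.0046, 0.0131, 0.0022, 0.09], [0.0046, 0.0131, 0.0022, 0.09], [0.0046, 0.0131, 0.0022, 0.09], [0.0046, 0.0131, 0.0022, 0.09], [0.0047, 0.0131, 0.0022, 0.09]]
```

Call:
send_rows(increments=[[[0.008,0.025,0.005,0.3],[0.009,0.027,0.01,0.3],[0.008,0.024,0.01,0.1],[0.006,0.016,0.01,0],[0.003,0.01,0.01,0],[0,0.003,0.008,0],[0,0,0,0],[0,0,0,0]]])

```text
clock: 12.9
eef_pos: [0.549, -0.3075, 0.1538]
tool_rot: [0.996, -0.094, -0.003, 0.003]
ft_force: [0.5, 0.2, -0.0]
grip_width: 0.0643
```

```bash
python3 - <<'E'
from h import *
c=snap('wrist','w12'); plan([.556,-.299,.067],-10.3,5); caps('w12',275)
E
```

```text
t 12.95 pos [ 0.5491 -0.3073  0.1539] yaw -10.74 tilt 0.49 F [-1.1 -0.2 -1.7] w 0.0643
d [ 0.0069  0.0083 -0.0869] dyaw 0.44
[[0.0012, -0.002, 0.0174, -0.09], [0.0012, -0.002, 0.0174, -0.09], [0.0012, -0.002, 0.0174, -0.09], [0.0012, -0.002, 0.0174, -0.09], [0.0012, -0.002, 0.0174, -0.09]]
[329. 204.] 698 [ 0.5585 -0.2966  0.083 ] (0.5582, -0.2995) 0.0128
```

View pics/w12.png

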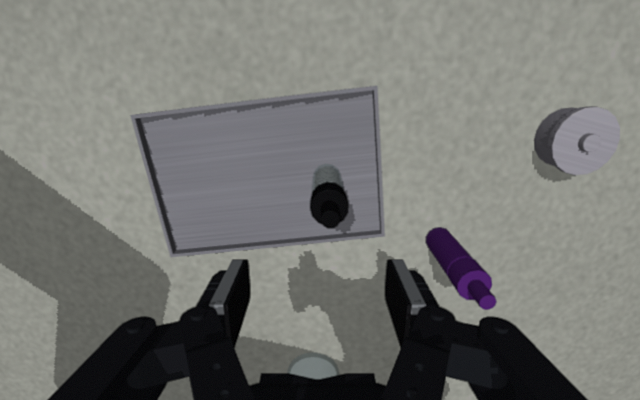

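Call:
send_rows(increments=[[[0.003,-0.004,0.003,0],[0.003,-0.004,0.005,0],[0.001,-0.001,0.005,0],[0,0,0.01,0],[0,0,0.01,0],[0,0,0.01,0],[0,0,0,0],[0,0,0,0]]])

```text
clock: 13.75
eef_pos: [0.5593, -0.2964, 0.1086]
tool_rot: [0.996, -0.091, -0.002, 0.003]
ft_force: [-0.5, -0.2, -0.5]
grip_width: 0.0639
```

```bash
python3 - <<'E'
from h import *
c=snap('wrist','w13'); plan([.5575,-.3,.067],-10.3,4); caps('w13',300)
E
```

```text
t 13.8 pos [ 0.5591 -0.2964  0.1084] yaw -10.49 tilt 0.44 F [ 0.1 -0.3  0.3] w 0.0642
d [-0.0016 -0.0036 -0.0414] dyaw 0.19
[[-0.0002, 0.0009, 0.0104, -0.05], [-0.0002, 0.0009, 0.0104, -0.05], [-0.0002, 0.0009, 0.0104, -0.05], [-0.0002, 0.0009, 0.0104, -0.05]]
[316. 255.] 1065 [ 0.5588 -0.2965  0.083 ] (0.5581, -0.2994) 0.0132Traceback (most recent call last):
  File "<stdin>", line 2, in <module>
  File "h.py", line 35, in caps
    q=onplane(c,np.c_[xs,ys],.083); (cx,cy),r=cv2.minEnclosingCircle(q[:,:2].astype(np.float32)); print(ce[i].round(),len(q),q.mean(0).round(4),(round(cx,4),round(cy,4)),round(r,4))
  File "h.py", line 12, in onplane
    e,d=rays(c,px); t=(z-e[2])/d[:,2]; return e+d*t[:,None]
        ~~~~^^^^^^
  File "h.py", line 8, in rays
    p=cv2.undistortPoints(np.array(px,float).reshape(-1,1,2),np.array(c['camera_matrix']),np.array(c['dist'])).reshape(-1,2)
      ~~~~~~~~~~~~~~~~~~~^^^^^^^^^^^^^^^^^^^^^^^^^^^^^^^^^^^^^^^^^^^^^^^^^^^^^^^^^^^^^^^^^^^^^^^^^^^^^^^^^^^^^
cv2.error: OpenCV(4.12.0) /io/opencv/modules/calib3d/src/undistort.dispatch.cpp:347: error: (-215:Assertion failed) CV_IS_MAT(_src) && CV_IS_MAT(_dst) && (_src->rows == 1 || _src->cols == 1) && (_dst->rows == 1 || _dst->cols == 1) && _src->cols + _src->rows - 1 == _dst->rows + _dst->cols - 1 && (CV_MAT_TYPE(_src->type) == CV_32FC2 || CV_MAT_TYPE(_src->type) == CV_64FC2) && (CV_MAT_TYPE(_dst->type) == CV_32FC2 || CV_MAT_TYPE(_dst->type) == CV_64FC2) in function 'cvUndistortPointsInternal'
```

View pics/w13.png

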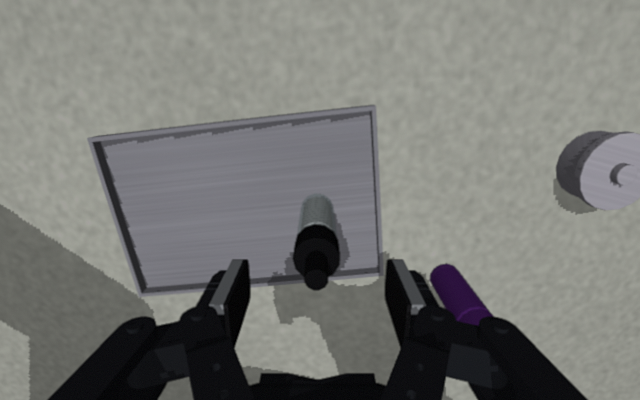

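Call:
send_rows(increments=[[[-0.001,0.002,0.008,0],[0,0.001,0.01,0],[0,0,0.01,0],[0,0,0.009,0],[0,0,0.005,0],[0,0,0,0],[0,0,0,0],[0,0,0,0]]])

```text
clock: 14.6
eef_pos: [0.5571, -0.3002, 0.0627]
tool_rot: [0.996, -0.092, -0.002, 0.003]
ft_force: [0.4, -0.6, 0.4]
grip_width: 0.064
```

Call:
send_rows(increments=[[[0,0,0,0],[0,0,0,0],[0,0,0,0],[0,0,0,0],[0,0,0,0],[0,0,0,0],[0,0,0,0],[0,0,0,0]]], hand=1)

```text
clock: 15.4
eef_pos: [0.558, -0.3005, 0.0643]
tool_rot: [0.996, -0.092, -0.001, 0.004]
ft_force: [0.5, -1.1, -0.8]
grip_width: 0.0244
```

```bash
python3 - <<'E'
from h import *
c=snap('wrist','w14'); plan([.521,.235,.2],-10.3,16)
E
```

```text
t 15.45 pos [ 0.558  -0.3005  0.0642] yaw -10.52 tilt 0.44 F [ 0.6 -0.4 -1.3] w 0.0245
d [-0.037   0.5355  0.1358] dyaw 0.22
[[-0.0084, -0.0324, -0.0087, -0.01], [-0.0084, -0.0324, -0.0087, -0.01], [-0.0084, -0.0324, -0.0087, -0.01], [-0.0084, -0.0324, -0.0087, -0.01], [-0.0084, -0.0324, -0.0087, -0.01], [-0.0084, -0.0324, -0.0087, -0.01], [-0.0083, -0.0324, -0.0087, -0.01], [-0.0083, -0.0324, -0.0087, -0.01], [-0.0083, -0.0324, -0.0087, -0.01], [-0.0083, -0.0324, -0.0087, -0.01], [-0.0083, -0.0324, -0.0087, -0.01], [-0.0083, -0.0324, -0.0087, -0.01], [-0.0083, -0.0324, -0.0087, -0.01], [-0.0083, -0.0324, -0.0087, -0.01], [-0.0083, -0.0324, -0.0087, -0.01], [-0.0083, -0.0324, -0.0087, -0.01]]
```

View pics/w14.png

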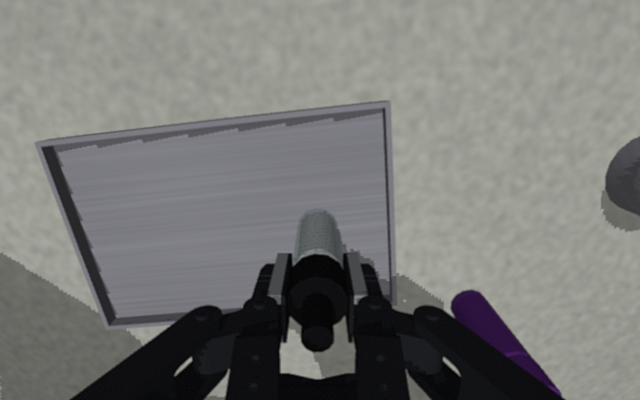

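Call:
send_rows(increments=[[[0,0,-0.03,0],[0,0,-0.045,0],[-0.005,-0.02,-0.045,0],[-0.01,-0.04,-0.035,0],[-0.011,-0.045,-0.015,0],[-0.011,-0.045,0,0],[-0.011,-0.045,0,0],[-0.011,-0.045,0,0]]])

```text
clock: 16.25
eef_pos: [0.5454, -0.0533, 0.2365]
tool_rot: [0.995, -0.098, 0.0, 0.002]
ft_force: [1.1, 0.9, -0.4]
grip_width: 0.0245
```

```bash
python3 - <<'E'
from h import *
plan([.513,.15,.23],-10.3,8)
E
```

```text
t 16.25 pos [ 0.5454 -0.0533  0.2365] yaw -11.29 tilt 0.27 F [ 1.1  0.9 -0.4] w 0.0245
d [-0.0324  0.2033 -0.0065] dyaw 0.99
[[-0.0089, -0.0241, 0.0007, -0.12], [-0.0089, -0.0242, 0.0007, -0.12], [-0.0088, -0.0242, 0.0007, -0.12], [-0.0088, -0.0242, 0.0007, -0.12], [-0.0087, -0.0242, 0.0007, -0.12], [-0.0087, -0.0242, 0.0007, -0.12], [-0.0086, -0.0242, 0.0007, -0.12], [-0.0086, -0.0243, 0.0007, -0.12]]
```

Call:
send_rows(increments=[[[-0.014,-0.04,0,-0.2],[-0.014,-0.04,0,-0.2],[-0.014,-0.04,0,-0.2],[-0.011,-0.03,0,-0.2],[-0.006,-0.017,0,0],[-0.002,-0.008,0,0],[0,0,0,0],[0,0,0,0]]])

```text
clock: 17.05
eef_pos: [0.5155, 0.1431, 0.237]
tool_rot: [0.996, -0.086, 0.002, 0.002]
ft_force: [-0.8, 0.1, -0.1]
grip_width: 0.024
```

```bash
cat > m.py <<'E'
from h import *
import sys
c=snap('wrist',sys.argv[1]); plan(None); held(c)
P=cloud(c)
# square holder top: bright, z~.098
im=c['image'].astype(int)
m=(np.abs(P[:,:,2]-.098)<.003)&(np.hypot(P[:,:,0]-.52,P[:,:,1]-.2405)<.04)
nl,lab,st,ce=cv2.connectedComponentsWithStats(m.astype(np.uint8)); 
for i in range(1,nl):
    if st[i,4]>150:
        ys,xs=np.nonzero(lab==i); q=onplane(c,np.c_[xs,ys],.098)[:,:2].astype(np.float32)*1000; print(ce[i].round(),len(q),cv2.minAreaRect(q))
E
python3 m.py w16
```

```text
t 17.1 pos [0.5156 0.1429 0.2369] yaw -9.94 tilt 0.25 F [ 0.3  0.  -0. ] w 0.0242
body z 0.187 243 centre [0.516  0.1429] rel tcp [ 0.0004 -0.    ]
body z 0.197 272 centre [0.516  0.1429] rel tcp [ 0.0004 -0.    ]
body z 0.207 318 centre [0.5159 0.1429] rel tcp [ 0.0003 -0.    ]
body z 0.217 377 centre [0.5158 0.1428] rel tcp [ 0.0003 -0.0001]
[300.  66.] 982 ((520.3759155273438, 240.87289428710938), (43.43164825439453, 43.388431549072266), 77.70435333251953)
```

View pics/w16.png

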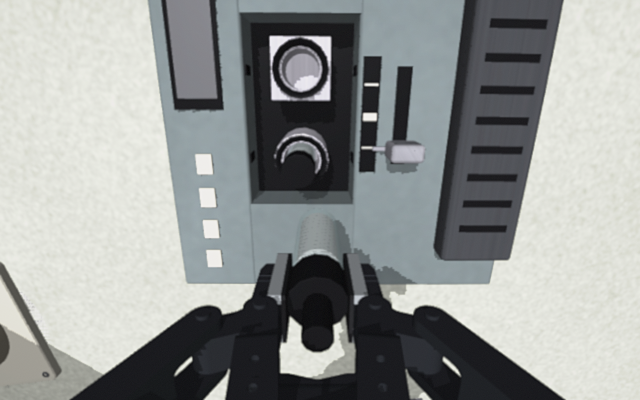

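Call:
send_rows(increments=[[[-0.002,-0.02,0,0],[-0.003,-0.025,0,0],[-0.003,-0.024,0,0],[-0.002,-0.016,0,0],[-0.001,-0.01,0,0],[-0.001,-0.004,0,0],[0,0,0,0],[0,0,0,0]]])

```text
clock: 17.9
eef_pos: [0.5245, 0.2362, 0.2361]
tool_rot: [0.996, -0.094, 0.002, 0.004]
ft_force: [0.3, 0.2, -0.3]
grip_width: 0.0243
```

```bash
python3 m.py w17; python3 -c "
from h import *
plan([.5203,.2405,.19],-10,4)"
```

```text
t 17.95 pos [0.5245 0.2361 0.2361] yaw -10.85 tilt 0.44 F [-0.   0.3  0.3] w 0.0244
body z 0.186 240 centre [0.525  0.2358] rel tcp [ 0.0005 -0.0003]
body z 0.196 271 centre [0.525  0.2358] rel tcp [ 0.0005 -0.0003]
body z 0.206 317 centre [0.5249 0.2358] rel tcp [ 0.0004 -0.0003]
body z 0.216 381 centre [0.5249 0.2358] rel tcp [ 0.0004 -0.0003]
[310. 186.] 689 ((520.2046508789062, 241.134033203125), (43.01540756225586, 43.09878921508789), 22.918373107910156)
t 17.95 pos [0.5245 0.2361 0.2361] yaw -10.85 tilt 0.44 F [-0.   0.3  0.3] w 0.0244
d [-0.0042  0.0044 -0.0461] dyaw 0.85
[[-0.0013, -0.001, 0.0115, -0.21], [-0.0013, -0.001, 0.0115, -0.21], [-0.0013, -0.001, 0.0115, -0.21], [-0.0013, -0.001, 0.0115, -0.21]]
```

View pics/w17.png

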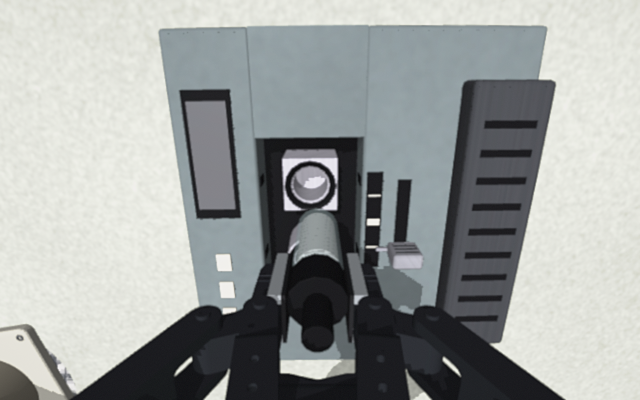

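Call:
send_rows(increments=[[[-0.003,-0.002,0.01,-0.4],[-0.002,-0.002,0.01,-0.4],[0,0,0.012,0],[0,0,0.01,0],[0,0,0.008,0],[0,0,0,0],[0,0,0,0],[0,0,0,0]]])

```text
clock: 18.75
eef_pos: [0.5187, 0.2389, 0.1809]
tool_rot: [0.996, -0.088, 0.0, 0.004]
ft_force: [1.0, 1.0, -0.4]
grip_width: 0.0247
```

```bash
python3 m.py w18; python3 -c "
from h import *
snap('side','d18')
plan([.5200,.2408,.14],-10,4)
d=cv2.resize(cv2.imread('pics/w18.png')[100:340,230:440],None,fx=1.9,fy=1.9)
b=cv2.resize(cv2.imread('pics/d18.png')[90:204,240:340],None,fx=4,fy=4,interpolation=cv2.INTER_CUBIC)
cv2.imwrite('pics/c18.png',np.hstack([d,b]))
"
```

```text
t 18.8 pos [0.5189 0.239  0.1811] yaw -10.06 tilt 0.49 F [ 0.5  1.4 -1.2] w 0.0242
body z 0.131 234 centre [0.5191 0.2384] rel tcp [ 0.0002 -0.0005]
body z 0.141 282 centre [0.5191 0.2385] rel tcp [ 0.0002 -0.0005]
body z 0.151 320 centre [0.5191 0.2385] rel tcp [ 0.0002 -0.0005]
body z 0.161 380 centre [0.519  0.2385] rel tcp [ 0.0001 -0.0005]
[319. 202.] 728 ((520.8172607421875, 243.9146728515625), (37.23577117919922, 43.522090911865234), 79.88909149169922)
t 18.85 pos [0.519  0.239  0.1813] yaw -10.07 tilt 0.48 F [-0.2  0.5 -1.1] w 0.024
d [ 0.001   0.0018 -0.0413] dyaw 0.07
[[0.0001, -0.0006, 0.0103, -0.02], [0.0002, -0.0006, 0.0103, -0.02], [0.0002, -0.0006, 0.0103, -0.02], [0.0002, -0.0006, 0.0103, -0.02]]
```

View pics/c18.png

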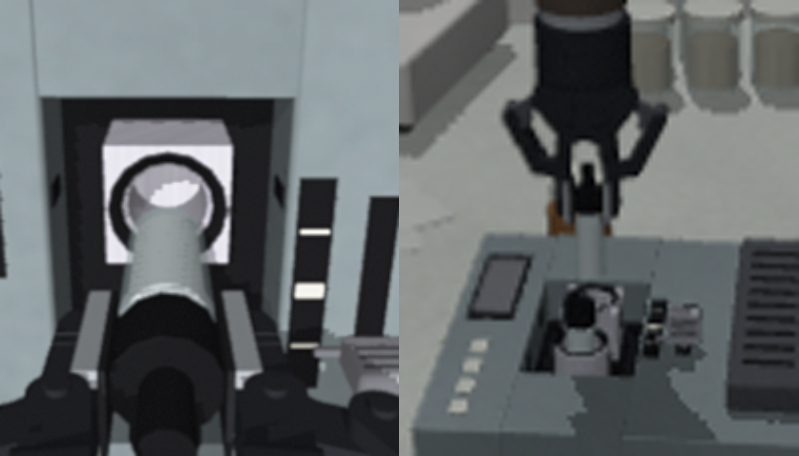

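Call:
send_rows(increments=[[[0.001,-0.002,0.005,0],[0,0,0.006,0],[0,0,0.006,0],[0,0,0.006,0],[0,0,0.006,0],[0,0,0.006,0],[0,0,0,0],[0,0,0,0]]])

```text
clock: 19.65
eef_pos: [0.5207, 0.2408, 0.1433]
tool_rot: [0.996, -0.088, 0.001, 0.004]
ft_force: [-0.5, -0.9, 0.2]
grip_width: 0.0241
```

```bash
python3 m.py w19; python3 -c "
from h import *
plan([.5200,.2408,.114],-10,4)
cv2.imwrite('pics/c19.png',cv2.resize(cv2.imread('pics/w19.png')[100:350,230:440],None,fx=2,fy=2))
"
```

```text
t 19.7 pos [0.5206 0.2407 0.1433] yaw -10.06 tilt 0.48 F [-0.8 -1.  -0.4] w 0.0241
body z 0.093 2907 centre [0.5213 0.2497] rel tcp [0.0006 0.009 ]
body z 0.103 306 centre [0.5211 0.2404] rel tcp [ 0.0004 -0.0003]
body z 0.113 323 centre [0.5211 0.2404] rel tcp [ 0.0004 -0.0004]
body z 0.123 376 centre [0.521  0.2404] rel tcp [ 0.0004 -0.0004]
[315. 225.] 944 ((521.26318359375, 246.02264404296875), (33.73429870605469, 43.734806060791016), 75.91908264160156)
[318. 221.] 157 ((523.1741333007812, 248.86753845214844), (9.572101593017578, 23.30634880065918), 76.73424530029297)
t 19.7 pos [0.5206 0.2407 0.1433] yaw -10.06 tilt 0.48 F [-0.8 -1.  -0.4] w 0.0241
d [-0.0006  0.0001 -0.0293] dyaw 0.06
[[-0.0002, -0.0, 0.0073, -0.02], [-0.0002, -0.0, 0.0073, -0.02], [-0.0002, -0.0, 0.0073, -0.02], [-0.0002, -0.0, 0.0073, -0.02]]
```

View pics/c19.png

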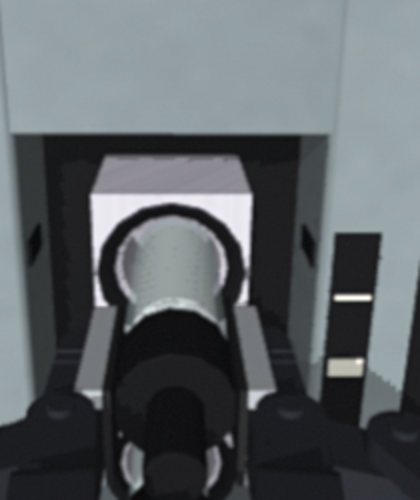

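Well centred in the bore. Going down to the floor.

Call:
send_rows(increments=[[[0,0,0.005,0],[0,0,0.006,0],[0,0,0.006,0],[0,0,0.005,0],[0,0,0.004,0],[0,0,0.003,0],[0,0,0.002,0],[0,0,0,0]]])

```text
clock: 20.5
eef_pos: [0.5219, 0.2415, 0.1157]
tool_rot: [0.996, -0.088, 0.003, 0.002]
ft_force: [-0.4, -0.3, -0.8]
grip_width: 0.0243
```

```bash
python3 -c "
from h import *
c=snap('wrist','w20'); plan(None)
P=cloud(c); im=c['image'].max(2); m=np.zeros(im.shape,bool); m[255:350,290:345]=1; m&=im<60; print(np.percentile(P[:,:,2][m],[10,50,90,97]))
cv2.imwrite('pics/c20.png',cv2.resize(cv2.imread('pics/w20.png')[100:350,230:440],None,fx=2,fy=2))
"
```

```text
t 20.55 pos [0.5219 0.2416 0.1156] yaw -10.05 tilt 0.44 F [-0.9  0.  -0.7] w 0.0241
[0.12164166 0.13432963 0.15388368 0.15456183]
```

View pics/c20.png

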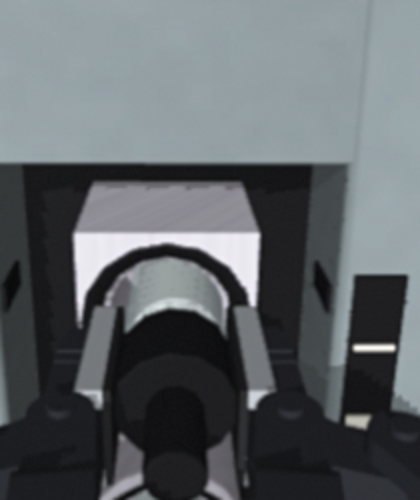

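Call:
send_rows(increments=[[[0,0,0.002,0],[0,0,0.002,0],[0,0,0.001,0],[0,0,0,0],[0,0,0,0],[0,0,0,0],[0,0,0,0],[0,0,0,0]]])

```text
clock: 21.35
eef_pos: [0.5219, 0.2418, 0.1151]
tool_rot: [0.996, -0.088, 0.004, 0.001]
ft_force: [-3.0, -0.1, 3.5]
grip_width: 0.0244
```

Call:
send_rows(increments=[[[0,0,0,0],[0,0,0,0],[0,0,0,0],[0,0,-0.005,0],[0,0,-0.02,0],[0,0,-0.03,0],[0,0,-0.03,0],[0,0,-0.02,0]]], hand=-0.3)

```text
clock: 22.15
eef_pos: [0.5191, 0.2411, 0.2181]
tool_rot: [0.996, -0.088, 0.0, 0.003]
ft_force: [0.8, 0.2, 0.1]
grip_width: 0.0556
```

```bash
python3 -c "
from h import *
c=snap('wrist','w21'); plan([.5888,.1062,.22],80,12)
"
```

```text
t 22.2 pos [0.5206 0.2418 0.2216] yaw -10.05 tilt 0.37 F [ 1.6 -0.4  2.7] w 0.0554
d [ 0.0682 -0.1356 -0.0016] dyaw -89.95
[[0.0076, 0.0101, 0.0002, 7.5], [0.0088, 0.0091, 0.0002, 7.5], [0.0099, 0.0078, 0.0002, 7.5], [0.0109, 0.0065, 0.0002, 7.5], [0.0116, 0.005, 0.0002, 7.5], [0.0122, 0.0034, 0.0002, 7.5], [0.0125, 0.0018, 0.0002, 7.5], [0.0126, 0.0002, 0.0002, 7.5], [0.0126, -0.0015, 0.0002, 7.5], [0.0123, -0.0031, 0.0002, 7.5], [0.0118, -0.0047, 0.0002, 7.5], [0.011, -0.0062, 0.0002, 7.5]]
```

View pics/w21.png

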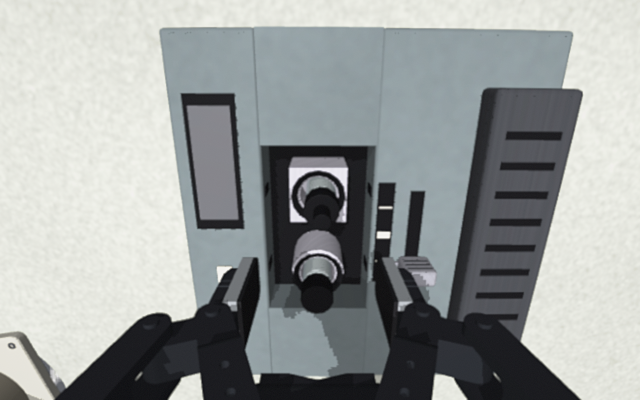

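```bash
python3 -c "
from h import *
print(bot.get_obs()['joint_pos'])
plan([.589,.164,.2],79,11)
caps
c=load('w21');P=cloud(c);im=c['image'].max(2)
for n,(y0,y1,x0,x1) in dict(stem=(185,225,300,340),flat=(270,312,298,335)).items():
    m=np.zeros(im.shape,bool); m[y0:y1,x0:x1]=1; m&=(im<50)&(P[:,:,2]>.12); print(n,np.percentile(P[:,:,2][m],[50,90,97]).round(4))
"
```

```text
[ 0.43790498  0.39525205  0.16786151  1.34104587 -0.00602382  2.18415707]
t 22.2 pos [0.5206 0.2418 0.2216] yaw -10.05 tilt 0.37 F [ 1.6 -0.4  2.7] w 0.0554
d [ 0.0684 -0.0778 -0.0216] dyaw 89.05
[[0.0073, 0.0059, 0.002, -8.1], [0.0064, 0.0068, 0.002, -8.1], [0.0054, 0.0077, 0.002, -8.1], [0.0043, 0.0084, 0.002, -8.1], [0.0031, 0.0089, 0.002, -8.1], [0.0018, 0.0092, 0.002, -8.1], [0.0005, 0.0094, 0.002, -8.1], [-0.0009, 0.0094, 0.002, -8.1], [-0.0022, 0.0092, 0.002, -8.1], [-0.0034, 0.0088, 0.002, -8.1], [-0.0046, 0.0082, 0.002, -8.1]]
stem [0.1337 0.1532 0.1541]
flat [0.1333 0.1342 0.1346]
```

Call:
send_rows(increments=[[[0.007,0.006,0,-8.5],[0.006,0.007,0,-8.5],[0.005,0.008,0,-8.5],[0.004,0.008,0,-8.5],[0.003,0.009,0,-8.5],[0.002,0.009,0,-8.5],[0,0.01,0,-8.5],[-0.001,0.01,0,-8.5]]])

```text
clock: 23.0
eef_pos: [0.5733, 0.1855, 0.2242]
tool_rot: [0.87, 0.492, 0.004, 0.003]
ft_force: [0.5, -1.6, -0.1]
grip_width: 0.0549
```

```bash
python3 -c "
from h import *
snap('wrist','w22'); plan([.589,.165,.19],79.7,5)
"
```

```text
t 23.05 pos [0.5744 0.1843 0.224 ] yaw 59.1 tilt 0.63 F [ 0.8 -0.4  0.1] w 0.0556
d [ 0.0146 -0.0193 -0.034 ] dyaw 20.6
[[-0.0018, 0.0044, 0.0068, -4.12], [-0.0022, 0.0043, 0.0068, -4.12], [-0.0025, 0.0041, 0.0068, -4.12], [-0.0027, 0.0039, 0.0068, -4.12], [-0.003, 0.0037, 0.0068, -4.12]]
```

View pics/w22.png

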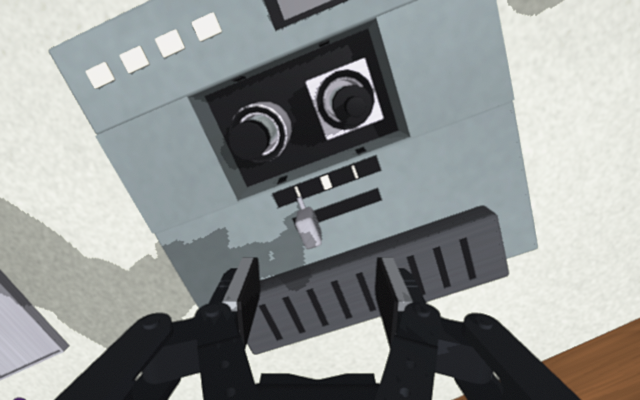

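Call:
send_rows(increments=[[[-0.002,0.004,0,-5.2],[-0.002,0.004,0.005,-5.2],[-0.003,0.004,0.005,-5.2],[-0.003,0.004,0.01,-5.2],[-0.003,0.004,0.01,0],[0,0,0.005,0],[0,0,0,0],[0,0,0,0]]])

```text
clock: 23.85
eef_pos: [0.589, 0.1651, 0.1863]
tool_rot: [0.769, 0.64, 0.003, 0.004]
ft_force: [-0.5, -0.1, 0.8]
grip_width: 0.0555
```

```bash
cat > g.py <<'E'
from h import *
import sys
c=snap('wrist',sys.argv[1]); P=cloud(c)
m=(np.abs(P[:,:,2]-.123)<.0035)&(np.hypot(P[:,:,0]-.590,P[:,:,1]-.172)<.035)&(c['image'].max(2)>60)
nl,lab,st,ce=cv2.connectedComponentsWithStats(m.astype(np.uint8))
for i in range(1,nl):
    if st[i,4]>60:
        ys,xs=np.nonzero(lab==i); q=onplane(c,np.c_[xs,ys],.123)[:,:2].astype(np.float32)*1000; print(ce[i].round(),len(q),cv2.minAreaRect(q),q.mean(0))
plan([.589,.165,.107],79.7,5)
E
python3 g.py w23
```

```text
[322. 225.] 763 ((588.090576171875, 167.0124969482422), (13.241700172424316, 25.57323455810547), 79.2088851928711) [588.1093  166.80815]
t 23.9 pos [0.5889 0.1651 0.1863] yaw 79.54 tilt 0.53 F [-0.7 -0.5 -1.3] w 0.0555
d [ 0.0001 -0.0001 -0.0793] dyaw 0.16
[[-0.0, -0.0001, 0.0159, -0.03], [-0.0, -0.0001, 0.0159, -0.03], [-0.0, -0.0001, 0.0159, -0.03], [-0.0, -0.0001, 0.0159, -0.03], [-0.0, -0.0001, 0.0159, -0.03]]
```

View pics/w23.png

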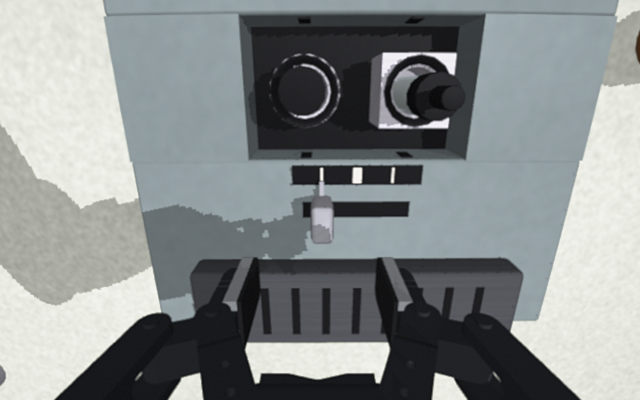

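Call:
send_rows(increments=[[[0.001,-0.001,0.01,0],[0,0,0.012,0],[0,0,0.012,0],[0,0,0.012,0],[0,0,0.01,0],[0,0,0.006,0],[0,0,0,0],[0,0,0,0]]])

```text
clock: 24.7
eef_pos: [0.5879, 0.1667, 0.1181]
tool_rot: [0.769, 0.639, 0.002, 0.003]
ft_force: [-0.2, -0.0, 0.0]
grip_width: 0.0556
```

```bash
python3 g.py w24
```

```text
[321. 287.] 1496 ((587.657470703125, 167.0563507080078), (13.476726531982422, 26.370433807373047), 78.82511901855469) [587.4605  166.89766]
[390. 267.] 92 ((582.8089599609375, 198.42494201660156), (5.867489814758301, 4.430935859680176), 79.39507293701172) [582.7934  198.36095]
t 24.75 pos [0.5879 0.1667 0.1182] yaw 79.5 tilt 0.47 F [-0.4 -0.6 -0.4] w 0.0555
d [ 0.0011 -0.0017 -0.0112] dyaw 0.2
[[-0.0003, 0.0003, 0.0022, -0.04], [-0.0003, 0.0003, 0.0022, -0.04], [-0.0003, 0.0003, 0.0022, -0.04], [-0.0003, 0.0003, 0.0022, -0.04], [-0.0003, 0.0003, 0.0022, -0.04]]
```

View pics/w24.png

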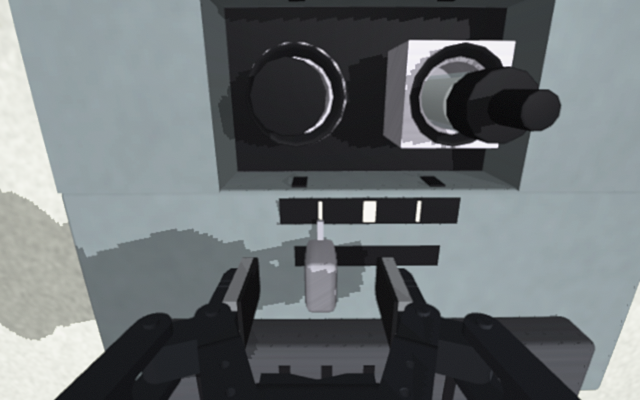

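Call:
send_rows(increments=[[[0,0,0.004,0],[0,0,0.004,0],[0,0,0.002,0],[0,0,0,0],[0,0,0,0],[0,0,0,0],[0,0,0,0],[0,0,0,0]]])

```text
clock: 25.55
eef_pos: [0.5895, 0.1671, 0.1096]
tool_rot: [0.769, 0.639, 0.004, 0.004]
ft_force: [0.6, 0.4, -0.7]
grip_width: 0.0557
```

Call:
send_rows(increments=[[[0,0,0,0],[0,0,0,0],[0,0,0,0],[0,0,0,0],[0,0,0,0],[0,0,0,0],[0,0,0,0],[0,0,0,0]]], hand=1)

```text
clock: 26.35
eef_pos: [0.5897, 0.1679, 0.11]
tool_rot: [0.768, 0.64, 0.005, 0.004]
ft_force: [0.0, -0.9, 0.2]
grip_width: 0.0127
```

```bash
python3 g.py w25
```

```text
[317. 295.] 1605 ((587.6121215820312, 166.6754150390625), (12.877509117126465, 26.239078521728516), 79.13225555419922) [587.37537 166.73239]
[343. 276.] 120 ((580.58056640625, 178.69033813476562), (5.515430450439453, 4.789992809295654), 84.90259552001953) [580.54926 178.62076]
[291. 277.] 124 ((578.7891845703125, 157.13026428222656), (5.232580661773682, 9.712061882019043), 67.859130859375) [577.0614  157.73145]
t 26.4 pos [0.5897 0.1678 0.11  ] yaw 79.56 tilt 0.73 F [ 0.   0.7 -0.2] w 0.0129
d [-0.0007 -0.0028 -0.003 ] dyaw 0.14
[[-0.0006, -0.0, 0.0006, -0.03], [-0.0006, -0.0, 0.0006, -0.03], [-0.0006, -0.0, 0.0006, -0.03], [-0.0006, -0.0, 0.0006, -0.03], [-0.0006, -0.0, 0.0006, -0.03]]
```

View pics/w25.png

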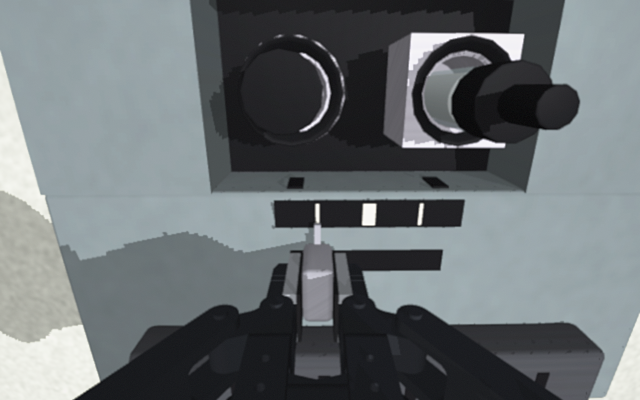

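Call:
send_rows(increments=[[[0.001,0,0,0],[0.002,0,0,0],[0.002,0,0,0],[0.003,0,0,0],[0.003,0,0,0],[0.003,0,0,0],[0.002,0,0,0],[0,0,0,0]]])

```text
clock: 27.2
eef_pos: [0.5918, 0.1798, 0.11]
tool_rot: [0.769, 0.639, 0.001, 0.007]
ft_force: [-0.8, -5.3, 1.7]
grip_width: 0.0128
```

```bash
cat > k.py <<'E'
from h import *
import sys
c=snap('wrist',sys.argv[1]); plan(None)
o=bot.get_obs()['eef_pos']-np.array([.5897,.1678,.11]); print('along',(o[0]*np.cos(np.radians(79.2))+o[1]*np.sin(np.radians(79.2))).round(4))
cv2.imwrite('pics/k.png',cv2.resize(cv2.imread(f'pics/{sys.argv[1]}.png')[180:340,240:480],None,fx=3.3,fy=3.3,interpolation=cv2.INTER_CUBIC))
E
python3 k.py w26
```

```text
t 27.25 pos [0.5918 0.1797 0.11  ] yaw 79.38 tilt 0.81 F [-0.1 -5.3  1.6] w 0.0128
along 0.0121
```

View pics/k.png

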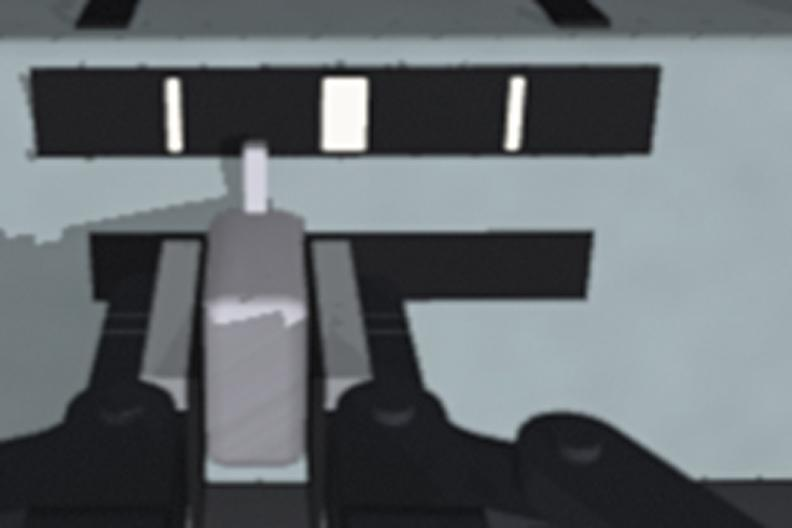

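Call:
send_rows(increments=[[[0.002,0,0,0],[0.003,0,0,0],[0.003,0,0,0],[0.003,0,0,0],[0.002,0,0,0],[0.001,0,0,0],[0,0,0,0],[0,0,0,0]]])

```text
clock: 28.05
eef_pos: [0.5934, 0.188, 0.11]
tool_rot: [0.771, 0.637, -0.003, 0.01]
ft_force: [-0.8, -6.1, 2.5]
grip_width: 0.0129
```

```bash
python3 k.py w27
```

```text
t 28.1 pos [0.5933 0.1879 0.1099] yaw 79.18 tilt 1.22 F [-1.2 -6.7  3.5] w 0.0128
along 0.0204
```

View pics/k.png

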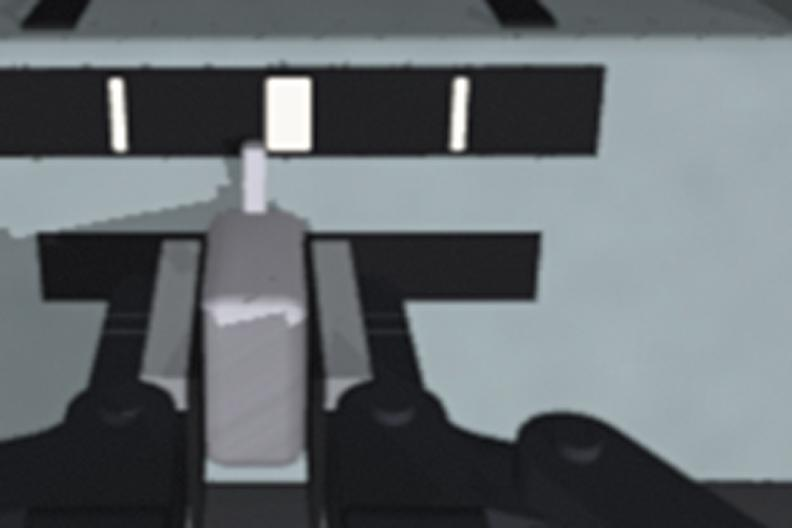

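Call:
send_rows(increments=[[[0.002,0,0,0],[0.002,0,0,0],[0.002,0,0,0],[0.002,0,0,0],[0.001,0,0,0],[0.0005,0,0,0],[0.0005,0,0,0],[0.0005,0,0,0]]])

```text
clock: 28.9
eef_pos: [0.5939, 0.1914, 0.11]
tool_rot: [0.772, 0.636, -0.008, 0.013]
ft_force: [-0.8, -7.4, 3.0]
grip_width: 0.0131
```

```bash
python3 k.py w28
```

```text
t 28.95 pos [0.594  0.1914 0.11  ] yaw 78.98 tilt 1.69 F [-1.2 -7.2  2.6] w 0.0129
along 0.024
```

View pics/k.png

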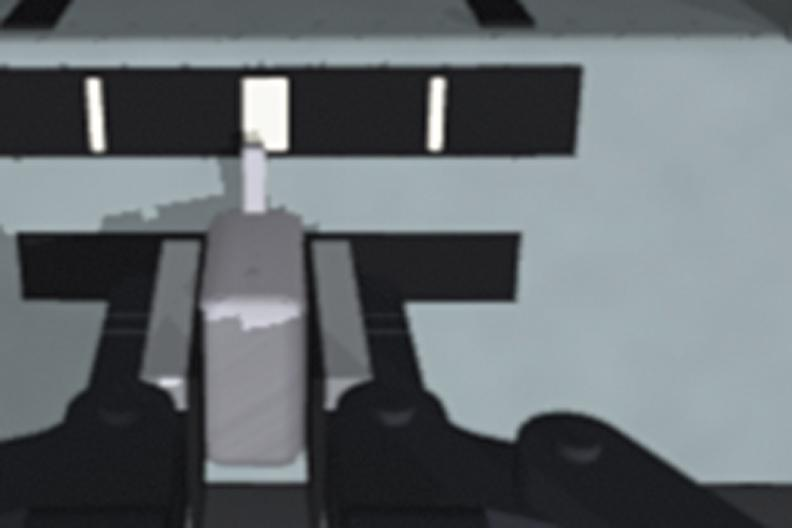

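Call:
send_rows(increments=[[[0.0015,0,0,0],[0.0015,0,0,0],[0.001,0,0,0],[0.001,0,0,0],[0.001,0,0,0],[0.001,0,0,0],[0.001,0,0,0],[0.001,0,0,0]]])

```text
clock: 29.75
eef_pos: [0.5942, 0.1927, 0.11]
tool_rot: [0.773, 0.635, -0.012, 0.015]
ft_force: [-2.0, -7.6, 1.4]
grip_width: 0.0131
```

```bash
python3 k.py w29
```

```text
t 29.8 pos [0.5942 0.1928 0.11  ] yaw 78.8 tilt 2.18 F [-2.4 -7.7  2.6] w 0.0125
along 0.0254
```

View pics/k.png

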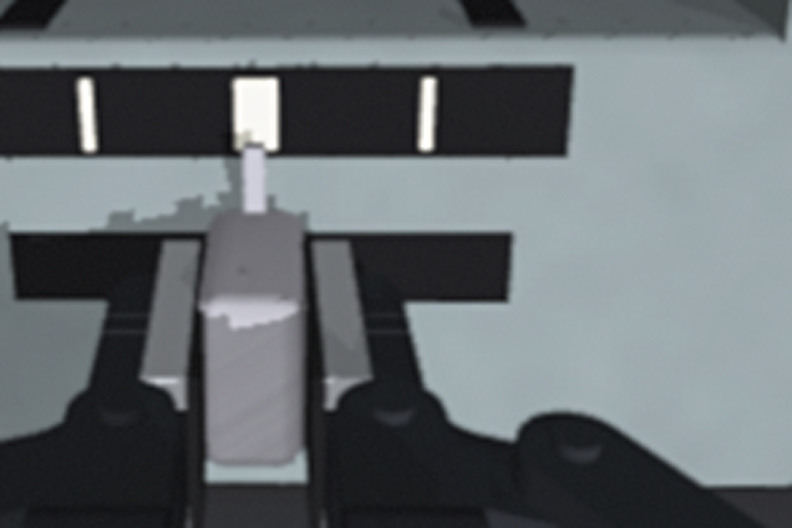

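```bash
python3 -c "
from h import *
c=load('w29');P=cloud(c);im=c['image'].max(2);m=(im<60)&(P[:,:,2]>.125)&(P[:,:,2]<.16); m[200:]=0
nl,lab,st,ce=cv2.connectedComponentsWithStats(m.astype(np.uint8))
for i in range(1,nl):
    if st[i,4]>150: print(ce[i].round(),np.percentile(P[lab==i][:,2],[50,97]).round(4),P[lab==i].mean(0).round(3))
snap('scene','s30'); plan(None)
"
```

```text
[198.  93.] [0.1334 0.1347] [0.506 0.172 0.133]
[427.  99.] [0.1341 0.1543] [0.521 0.239 0.141]
t 29.85 pos [0.5942 0.1928 0.11  ] yaw 78.81 tilt 2.17 F [-3.1 -8.2  2.2] w 0.0127
```

View pics/s30.png

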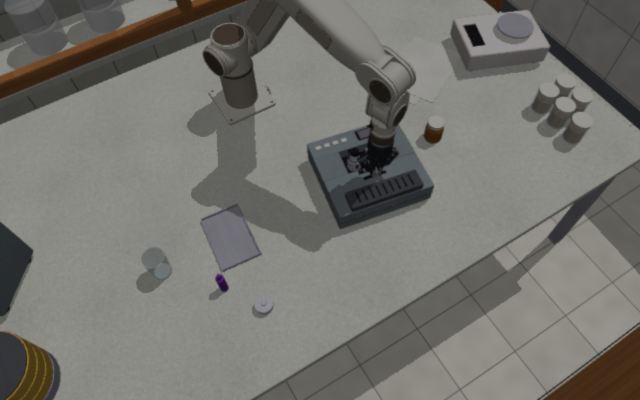

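View pics/w29.png

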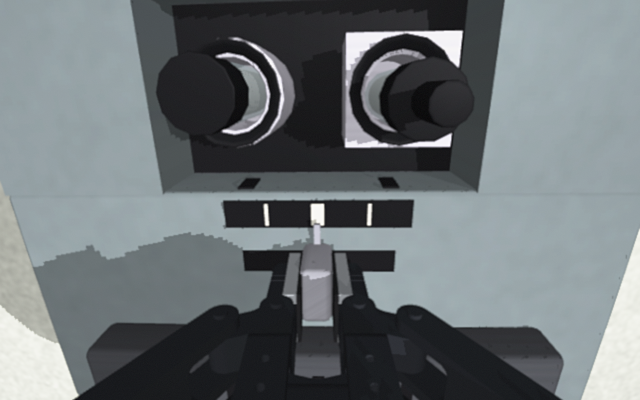

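```bash
python3 -c "
from h import *
print(order.job_done())"
```

```text
the job is handed in; nothing more can be done
None
```

The job is handed in. The flat-capped standard is in the round well and the stem-capped one is in the square well. The gripper is holding the shutter at the half mark, with about 34 s of the 64 s left.

**Standards:** Both caps measured about 134 mm above the bench and the stem top 154 mm, which matches fully home. I checked this both before opening the shutter and while holding it.

**Shutter:** It was still shut at its right-hand line when I took hold of it. The pointer now sits within about 0.5 mm of the middle of the white band, at roughly 24.7 mm by the picture and 25.4 mm by the arm's travel. The spring force read about 8 N, as expected at half travel.

**Bystanders:** The beaker, dish, jar and purple look-alike show no visible shift in the last overview picture.

**Small disagreements:**
- The three cameras put the wells up to about 3–5 mm apart. I went by the wrist camera.
- The grip width read about 1.3 mm under the known sizes.
- The tool tilted to about 2° while pushing against the spring.
- I nudged the flat-capped standard a few millimetres in the tray when gripping it.

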